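# Set up the drip stand for coating a turned finial

## Task

Set up the drip stand on the white work board so the wooden finial can be coated: stand the long bearer along the long rubber strip and the short bearer along the short strip, and put the steel dish midway between them in the middle of the board. Then lay the slatted grating centrally across both bearers, over the dish, and stand the finial upright on the middle of the grating. Leave the tin and the amber jar where they are.

Things in the scene. Friction and masses are not known exactly. Their poses are not given: they have to be found in the camera images.
- board: Fixed white melamine-faced work board lying flat on the bench, 190 (its x) x 215 (its y) x 6 mm thick. Origin: centre of its underside, on the bench; z up. It carries the two rubber strips, both along its x axis, one centred 70 mm to its +y side and the other 70 mm to its -y side; which is on which side varies.
- strip_long: Fixed black rubber strip on the board, 160 (its x) x 44 x 2 mm, the longer of the two. Origin: centre of its underside, 6 mm above the bench (its top is 8 mm above the bench). x runs along its length.
- strip_short: Fixed black rubber strip on the board, 110 (its x) x 44 x 2 mm, the shorter of the two. Origin: centre of its underside, 6 mm above the bench (its top is 8 mm above the bench). x runs along its length.
- bearer_long: Loose pale timber bearer, 150 mm long (its x), 60 mm tall, standing on a foot 40 mm wide and 10 mm high; above the foot it is 28 mm wide (its y) up to the top. About 160 g. Origin: centre of its underside, z up. It starts upright on the bench.
- bearer_short: Loose pale timber bearer of the same section as the long one (60 mm tall, foot 40 mm wide and 10 mm high, 28 mm wide above), but only 100 mm long (its x). About 110 g. Origin: centre of its underside, z up. It starts upright on the bench.
- grating: Loose wooden slatted rack: two rails and nine cross slats, 200 (its x) x 64 (its y) x 14 mm thick, about 120 g, rails 12 mm wide along both long edges, gaps of 10 mm between the slats; the tops of the rails and slats are flush. Origin: centre of its underside, z up. It starts flat on the bench.
- dish: Loose round open steel dish, 62 mm outer diameter, 28 mm high, straight-sided but for a slightly narrower foot, wall 3 mm, about 80 g. Origin: centre of its underside, z up, mouth up.
- finial: Loose turned pale-wood finial, 90 mm high, about 110 g: round foot 52 mm in diameter and 12 mm high, a neck of 24 mm at 34 mm height, a straight round belly 40 mm in diameter from 46 to 66 mm height, and a narrow tip. Origin: centre of its underside, z up. It starts upright on the bench.
- tin: Bystander, to be left alone: loose plain white-painted tin, 64 mm in diameter, 80 mm high, 350 g, standing on the bench among the things. Origin: centre of its underside.
- jar: Bystander, to be left alone: loose amber glass jar with a black cap, 54 mm in diameter, 85 mm high, 250 g, standing on the bench among the things. Origin: centre of its underside.
Things that resemble listed ones, but are neither listed nor needed, are in the scene too. Leave any green or turquoise look-alike of the dish alone.

How it is judged:
By the outcome, as a careful person would: the job done as asked, in the order asked, and still so for the second after the job is handed in, with the robot touching nothing.
It also fails if it takes over 144 s, if anything falls off the work surface, if the arm or the gripper's body presses on something with over 40 N, if the wrist force passes 120 N, or if a joint passes its speed limit or range.

## Robot

A 7-joint arm with a two-finger parallel gripper is mounted at the origin on the work surface. World frame = base frame: x ahead of the robot, y to its left, z up, the work surface at z = 0. Lengths are in mm, angles in rad, forces in N, time in s.
With the tool pointing down it reaches from about 350 to 900 mm from the base axis. Payload 19.9 kg.
Tool frame: the origin (TCP) lies between the finger pads; the fingertips stand 11 mm ahead of it and the grasp point (between the pads) lies 8 mm behind it; z points along the fingers, y is the line along which they close (so a half turn about z gives the same grasp; the last joint's range is limited). The gripper opens to 94 mm and grips with 3 to 60 N. Pads are 16 mm wide; open, the fingers measure 119 mm over their backs; the gripper's body (75 mm by 177 mm) begins 78 mm behind the grasp point.
Start: joints at [1.119, 0.417, -0.01, 1.614, 0.005, 1.111, -0.053], TCP at [249.006, -573.23, 185.625] pointing down, gripper open.
Joint ranges: [-2.81, 2.81], [-0.39, 2.02], [-1.27, 1.25], [0.06, 2.57], [-1.19, 4.33], [0.19, 2], [-2.82, 2.82]. Speed limits (rad/s): [1.89, 1.89, 2.39, 2.39, 3.01, 3.01, 3.01].

## Interface

Orientations are given as a rotation vector (axis times angle).
In Python, from plant import manip gives the robot as it stands.
- The arm moves only by the shell command python3 -m pendant 'ROWS'. ROWS is a JSON list of rows, 1 to 12 of them, each of 5 numbers: the finger opening in mm, then dx, dy, dz in mm, then a turn about the tool's z in rad; each row is the pose to reach, as a shift and turn from the pose commanded when the command began, along the tool's axes at that moment; what a row does not reach only later rows make up. A row lasts 1/12 s, in which the tool goes at most 41.7 mm and 0.125 rad, less where a joint would pass 70% of its speed; a pose out of reach is approached as far as the arm can. The fingers move at their own pace and stop on an object; the grip force is fixed at half the most. Time passes only in rows, so rows that do not move let the fingers close. It prints the time, the measured TCP pose, the force, the opening and the grip force at its end.
- manip.get_state(): the state, without advancing time (a new reading comes with each control period).
- manip.get_image(name): name is "scene" or "top" or "wrist"; returns a dict with "pixels" (384x512x3 uint8, blue, green, red), "depth" (384x512 float32, mm along the optical axis (not along the pixel's ray), 0 where there is no reading), "K" (3x3 intrinsics, pixels), "rvec" (rotation vector, rad) and "tvec" (3), from world to camera coordinates, as OpenCV has them; the wrist camera has in their place "mount" (4x4, takes a point from camera to tool coordinates, whose origin is the TCP and whose axes are the flange's). Camera axes: x right, y down, z forward; pixel columns grow to the right and rows downward; lengths in mm; the calibration is good to about 2 mm. A picture is of the moment at which its call begins: read the wrist's pose just before it.
- manip.close_job(): hands the job in; it is judged then, once.
The state is a dict: "clock": time; "qpos": joint angles; "joint_velocities": joint speeds; "effort": joint torques, N m; "position": TCP position; "tcp_rot": TCP orientation; "contact_force": force on the tool from outside, world axes, zero at the start; "ft_torque": the same for the moment, N m; "finger_gap": finger opening in mm; "gripper_force": force on a finger pad.
Only numpy, scipy, OpenCV 4.12 (cv2) and the standard library are available. Lean on these libraries where they do the work, as an engineer would, in place of code of your own. Each camera call takes 0.05 s, during which the arm holds its last target. There are 200 camera calls.

## Working session

There is one attempt and no reset: what is moved stays moved. The work goes in short steps, Python scripts to look and compute and a shell command to move; the robot and the scene stay as the last step left them, time stands still between calls to the robot, and variables do not carry over. Pictures are saved under pics/ and viewed, at most 14 in all, crops included, and the job is handed in when it is done.

```bash
mkdir -p pics; ls; cat > h.py <<'E'
import numpy as np, cv2
from scipy.spatial.transform import Rotation as R
from plant import manip
def shot(n):
    s=manip.get_state(); im=manip.get_image(n)
    if 'mount' in im:
        T=np.eye(4);T[:3,:3]=R.from_rotvec(s['tcp_rot']).as_matrix();T[:3,3]=s['position']
        C=T@np.array(im['mount'])
    else:
        W=np.eye(4);W[:3,:3]=R.from_rotvec(np.ravel(im['rvec'])).as_matrix();W[:3,3]=np.ravel(im['tvec']);C=np.linalg.inv(W)
    im['C']=C
    d=im['depth'];K=im['K'];v,u=np.mgrid[:d.shape[0],:d.shape[1]]
    P=np.stack([(u-K[0][2])/K[0][0]*d,(v-K[1][2])/K[1][1]*d,d],-1)
    X=P@C[:3,:3].T+C[:3,3]; X[d<=0]=np.nan
    im['X']=X
    return im
E
python3 - <<'E'
from h import *
s=manip.get_state();print({k:np.round(v,3).tolist() for k,v in s.items()})
for n in('top','scene','wrist'):
    im=shot(n);cv2.imwrite(f'pics/{n}0.png',im['pixels']);np.savez(f'{n}0.npz',**{k:im[k] for k in('pixels','X','C','K')})
    print(n,np.round(im['C'],2).tolist(),np.round(im['K'],1).tolist())
a=cv2.imread('pics/top0.png');
E
```

```text
pics
{'clock': 0.0, 'qpos': [1.119, 0.418, -0.01, 1.614, 0.005, 1.111, -0.053], 'joint_velocities': [-0.001, -0.0, 0.0, 0.0, -0.002, -0.001, -0.001], 'effort': [0.001, -85.126, 0.639, -42.6, -0.049, 0.019, 0.0], 'position': [248.865, -572.91, 185.066], 'tcp_rot': [-3.075, -0.639, 0.0], 'contact_force': [-0.207, 0.451, -0.549], 'ft_torque': [-0.046, 0.027, 0.01], 'gripper_force': 0.0, 'finger_gap': 93.785}
top [[0.01, -0.98, 0.18, 297.09], [-1.0, -0.02, -0.01, -36.11], [0.01, -0.17, -0.98, 1298.41], [0.0, 0.0, 0.0, 1.0]] [[481.0, 0.0, 254.7], [0.0, 481.0, 192.5], [0.0, 0.0, 1.0]]
scene [[-0.23, 0.7, -0.67, 1440.91], [0.97, 0.17, -0.15, 171.35], [0.01, -0.69, -0.72, 1028.14], [0.0, 0.0, 0.0, 1.0]] [[391.0, 0.0, 253.2], [0.0, 391.0, 191.2], [0.0, 0.0, 1.0]]
wrist [[0.4, -0.89, -0.23, 316.55], [-0.92, -0.38, -0.1, -544.61], [-0.0, 0.25, -0.97, 384.45], [0.0, 0.0, 0.0, 1.0]] [[267.5, 0.0, 253.3], [0.0, 267.5, 190.3], [0.0, 0.0, 1.0]]
```

View pics/top0.png

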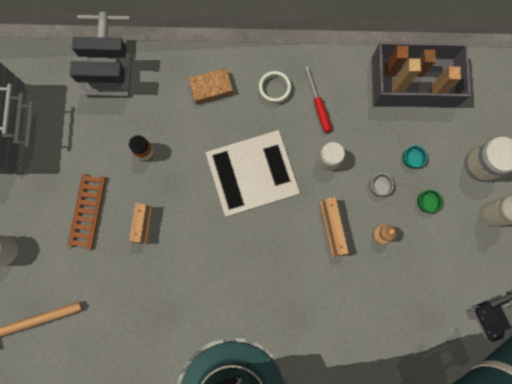

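View pics/scene0.png

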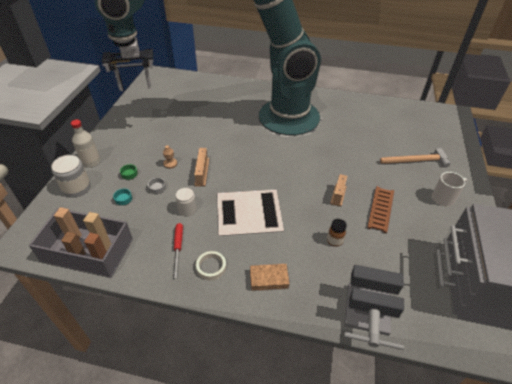

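Top view: the board is at (252,172), with the long strip at (228,180) and the short strip at (277,166). The long bearer is at (334,226), the short bearer at (141,223), the grating at (87,212), the finial at (385,235), the tin at (332,155) and the jar at (141,148).
Dish candidates are grey (382,185), turquoise (415,157) and green (430,202). The grey one is the bare steel dish; the cream ring at (275,87) is much larger and is not a dish. I'll confirm this in a crop and measure the objects in both views.

```bash
cat > meas.py <<'E'
from h import *
def rect(p):
    (c,(w,h),a)=cv2.minAreaRect(p.astype(np.float32))
    if w<h: w,h,a=h,w,a+90
    a=(a+90)%180-90
    return np.round([*c,w,h,a],1).tolist()
reg={'bshort':(390,260),'blong':(390,-275),'grating':(400,400),'dish':(500,-385),'finial':(360,-390)}
if __name__=='__main__':
    for n in('top','scene'):
        z=np.load(n+'0.npz');X=z['X'];px=z['pixels'].astype(int)
        if n=='top':
            for k,(u,v) in {'board':(252,172),'bshort':(141,223),'blong':(334,226),'grating':(87,212),'dish':(382,185),'finial':(385,235),'tin':(332,155),'jar':(141,148),'sl':(228,180),'ss':(277,166),'bench':(200,270)}.items():
                print(k,np.round(X[v,u],0))
                reg[k]=X[v,u]
        for k in reg:
            if k in('board','sl','ss','bench'):continue
            d=np.hypot(X[...,0]-reg[k][0],X[...,1]-reg[k][1])
            r={'grating':125,'blong':95,'bshort':65,'dish':42,'finial':40,'tin':45,'jar':40}[k]
            near=(d<r)&(X[...,2]>7)
            zz=X[near][:,2];zt=np.percentile(zz,97)
            tol={'finial':80}.get(k,12)
            m=near&(X[...,2]>zt-tol)
            print(n,k,'n',m.sum(),'ztop',round(zt,1),rect(X[m][:,:2]))
        b=reg['board'];d=np.hypot(X[...,0]-b[0],X[...,1]-b[1])
        near=(d<160)&(abs(X[...,2])<18)
        w=near&(px.min(2)>150);k=(d<130)&(px.max(2)<45)&(abs(X[...,2])<25)
        nl,lab,st,ce=cv2.connectedComponentsWithStats(w.astype(np.uint8));i=1+np.argmax(st[1:,4])
        print(n,'board',rect(X[lab==i][:,:2]),np.median(X[lab==i][:,2]))
        nl,lab,st,ce=cv2.connectedComponentsWithStats(k.astype(np.uint8))
        for i in range(1,nl):
            if st[i,4]>60: print(n,'strip',st[i,4],rect(X[lab==i][:,:2]),X[lab==i].mean(0).round(1))
E
python3 meas.py
python3 - <<'E'
import cv2
a=cv2.imread('pics/top0.png');cv2.imwrite('pics/c1.png',cv2.resize(a[120:280,300:500],None,fx=3.5,fy=3.5,interpolation=cv2.INTER_CUBIC))
E
```

```text
board [585. -42.  -0.]
bshort [432. 242.  62.]
blong [ 433. -256.   60.]
grating [464. 398.  16.]
dish [ 554. -399.    6.]
finial [ 410. -384.   73.]
tin [ 617. -250.   78.]
jar [624. 247.  88.]
sl [560.  24.   7.]
ss [ 602. -110.    8.]
bench [316.  93.  -3.]
top bshort n 444 ztop 63.6 [434.6, 252.1, 100.0, 30.4, -4.7]
top blong n 642 ztop 64.3 [434.2, -261.0, 150.1, 28.8, 12.3]
top grating n 1341 ztop 18.0 [469.3, 388.7, 205.6, 140.0, 8.1]
top dish n 116 ztop 31.8 [552.1, -391.9, 61.4, 60.4, -21.8]
top finial n 335 ztop 90.2 [416.3, -391.2, 50.8, 42.5, 33.8]
top tin n 393 ztop 84.7 [623.4, -252.2, 57.7, 57.2, -43.2]
top jar n 266 ztop 87.8 [636.9, 257.6, 47.5, 45.7, 7.4]
top board [584.3, -41.1, 213.2, 189.4, -71.6] 5.744332007787307
top strip 480 [605.4, -108.5, 102.6, 37.0, 18.7] [ 605.3 -108.4    7.8]
top strip 721 [562.0, 24.3, 153.4, 36.8, 18.4] [560.7  24.2   7.5]
scene bshort n 176 ztop 61.8 [437.9, 255.5, 103.1, 27.8, -6.2]
scene blong n 234 ztop 61.7 [437.4, -257.8, 152.6, 28.6, 12.0]
scene grating n 722 ztop 16.3 [471.4, 405.4, 204.9, 64.4, -7.2]
scene dish n 91 ztop 29.1 [555.9, -389.2, 62.8, 60.7, 53.8]
scene finial n 210 ztop 86.7 [425.6, -390.1, 46.7, 45.9, -68.2]
scene tin n 216 ztop 81.6 [627.1, -248.9, 60.2, 59.9, -29.3]
scene jar n 144 ztop 86.7 [639.0, 258.9, 47.1, 40.3, -53.1]
scene board [580.9, -41.0, 217.2, 203.1, -72.3] 4.897116313194147
scene strip 293 [563.0, 26.3, 145.5, 34.1, 17.8] [566.   27.2   6.5]
scene strip 196 [608.6, -106.2, 96.8, 32.2, 18.6] [ 610.  -105.7    7. ]
```

View pics/c1.png

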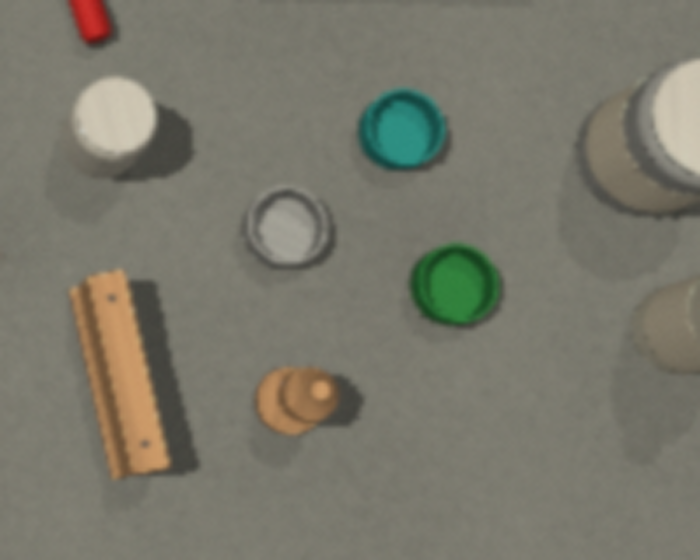

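The crop shows the plain steel-grey dish at crop pixel (288,227). The turquoise and green look-alikes are at (403,130) and (456,285) and stay put. I'm moving over the long bearer for a close look.

```bash
cat > go.py <<'E'
# usage: go.py x y z yaw_deg (yaw of tool x; modulo half turn) -> shift in tool axes
import sys; from h import *
x,y,z,yaw=map(float,sys.argv[1:5]); s=manip.get_state()
M=R.from_rotvec(s['tcp_rot']).as_matrix(); cur=np.degrees(np.arctan2(M[1,0],M[0,0]))
d=M.T@(np.array([x,y,z])-s['position']); t=(cur-yaw+90)%180-90
print('t',round(s['clock'],2),'pos',np.round(s['position'],1),'yaw',round(cur,1),'tilt',np.round(M[:2,2],3),'gap',round(s['finger_gap'],1),'q7',round(s['qpos'][6],2),'F',np.round(s['contact_force'],1))
print('shift',np.round(d,1),'turn',round(np.radians(t),3),'alt',round(np.radians(t-180*np.sign(t)),3))
E
python3 go.py 434.5 -260 230 12.2
```

```text
t 0.15 pos [ 248.9 -573.   185.2] yaw 23.5 tilt [-0.     0.001] gap 94.2 q7 -0.05 F [-0.6  0.   0.2]
shift [ 294.9 -213.2  -44.6] turn 0.197 alt -2.945
```

```bash
python3 -m pendant '[[94,0,0,-44.6,0],[94,295,-213,-44.6,0.197],[94,295,-213,-44.6,0.197],[94,295,-213,-44.6,0.197],[94,295,-213,-44.6,0.197],[94,295,-213,-44.6,0.197],[94,295,-213,-44.6,0.197],[94,295,-213,-44.6,0.197],[94,295,-213,-44.6,0.197],[94,295,-213,-44.6,0.197],[94,295,-213,-44.6,0.197],[94,295,-213,-44.6,0.197]]'
python3 -m pendant '[[94,0,0,0,0],[94,0,0,0,0],[94,0,0,0,0]]'
cat > near.py <<'E'
# near.py tag x y r zmin zmax : wrist/top/scene rect of points in the height band around x,y
import sys; from meas import *
tag=sys.argv[1];x,y,r,z0,z1=map(float,sys.argv[2:7])
for n in(sys.argv[7].split(',') if len(sys.argv)>7 else('wrist','top')):
    im=shot(n);X=im['X'];cv2.imwrite(f'pics/{tag}_{n}.png',im['pixels'])
    m=(np.hypot(X[...,0]-x,X[...,1]-y)<r)&(X[...,2]>z0)&(X[...,2]<z1)
    nl,lab,st,ce=cv2.connectedComponentsWithStats(m.astype(np.uint8))
    for i in range(1,nl):
        if st[i,4]>50:
            p=X[lab==i];print(n,'n',len(p),'rect',rect(p[:,:2]),'mean',p.mean(0).round(1),'z5,50,95',np.percentile(p[:,2],[5,50,95]).round(1),'px',ce[i].round(0))
    b=(np.hypot(X[...,0]-x,X[...,1]-y)<r+60)&(abs(X[...,2])<5)
    if b.any(): print(n,'bench z',np.median(X[b][:,2]).round(1))
E
python3 near.py bl 434.5 -260 95 50 75; python3 go.py 434.5 -260 230 12.2
```

```text
clock: 1.15
position: [435.4, -258.8, 230.2]
tcp_rot: [-3.123, -0.339, 0.0]
contact_force: [-0.7, -0.6, 0.8]
finger_gap: 94.0
gripper_force: 0.0
clock: 1.4
position: [434.1, -261.4, 230.1]
tcp_rot: [-3.124, -0.331, 0.001]
contact_force: [-0.3, -0.6, -0.1]
finger_gap: 93.7
gripper_force: 0.0
wrist n 2061 rect [435.2, -261.6, 148.9, 27.4, 12.5] mean [ 438.6 -261.3   60.4] z5,50,95 [59.1 60.3 61.6] px [254. 171.]
wrist bench z 0.4
top n 109 rect [394.9, -268.1, 43.6, 26.3, 11.7] mean [ 400.  -262.9   59.9] z5,50,95 [54.1 59.9 64.5] px [337. 239.]
top bench z 0.1
t 1.5 pos [ 434.3 -261.   230.1] yaw 12.1 tilt [-0.  0.] gap 93.7 q7 -0.91 F [0.3 1.1 0.1]
shift [ 0.4 -1.   0.1] turn -0.001 alt 3.14
```

The wrist view puts the long bearer at (435.1,-261.5), top 60.3, angle 12.4°. I'm descending and gripping.

```bash
python3 -m pendant '[[94,0.5,0,40,0],[94,0.5,0,80,0],[94,0.5,0,120,0],[94,0.5,0,150,0],[94,0.5,0,175,0],[94,0.5,0,194,0],[94,0.5,0,194,0],[94,0.5,0,194,0]]'
python3 -m pendant '[[20,0,0,0,0],[20,0,0,0,0],[20,0,0,0,0],[20,0,0,0,0],[20,0,0,0,0],[20,0,0,0,0],[20,0,0,0,0],[20,0,0,0,0],[20,0,0,0,0],[20,0,0,0,0]]'
python3 -m pendant '[[20,0,0,0,0],[20,0,0,-20,0],[20,0,0,-60,0],[20,0,0,-100,0],[20,0,0,-140,0],[20,0,0,-170,0],[20,0,0,-170,0],[20,0,0,-170,0]]'
python3 near.py bl2 434.5 -260 95 185 270 wrist; python3 go.py 561.5 25 215 18.4
```

```text
clock: 2.17
position: [434.7, -260.3, 36.0]
tcp_rot: [-3.123, -0.333, 0.002]
contact_force: [-0.0, -0.2, 0.7]
finger_gap: 94.1
gripper_force: 0.0
clock: 3.0
position: [435.2, -260.2, 36.2]
tcp_rot: [-3.124, -0.334, 0.0]
contact_force: [0.2, 0.0, 0.3]
finger_gap: 30.9
gripper_force: 0.0
clock: 3.67
position: [435.7, -260.6, 207.4]
tcp_rot: [3.122, 0.333, 0.003]
contact_force: [-0.2, 1.1, -2.5]
finger_gap: 27.2
gripper_force: 30.0
wrist n 7725 rect [452.2, -256.3, 117.3, 50.7, 22.6] mean [ 454.9 -257.1  235. ] z5,50,95 [230.8 231.9 259.7] px [253. 202.]
wrist n 322 rect [366.8, -276.1, 27.0, 9.5, -77.0] mean [ 367.  -276.1  231.6] z5,50,95 [230.6 231.6 232.6] px [254. 314.]
wrist bench z 0.4
t 3.72 pos [ 435.  -260.2  205.8] yaw 12.2 tilt [-0. -0.] gap 27.4 q7 -0.92 F [ 0.   0.1 -1.6]
shift [ 183.9 -252.    -9.2] turn -0.108 alt 3.033
```

```bash
python3 go.py 583.5 -41 250 18.4
```

```text
t 3.72 pos [ 435.  -260.2  205.8] yaw 12.2 tilt [-0. -0.] gap 27.4 q7 -0.92 F [ 0.   0.1 -1.6]
shift [ 191.5 -182.9  -44.2] turn -0.108 alt 3.033
```

```bash
python3 -m pendant '[[20,30,-30,-20,0],[20,60,-58,-44,-0.108],[20,90,-86,-44,-0.108],[20,120,-115,-44,-0.108],[20,150,-143,-44,-0.108],[20,175,-167,-44,-0.108],[20,191.5,-183,-44,-0.108],[20,191.5,-183,-44,-0.108],[20,191.5,-183,-44,-0.108]]'
cat > board.py <<'E'
import sys; from meas import *
for n in sys.argv[2:]:
    im=shot(n);X=im['X'];px=im['pixels'].astype(int);cv2.imwrite(f'pics/{sys.argv[1]}_{n}.png',im['pixels'])
    d=np.hypot(X[...,0]-583.5,X[...,1]+41)
    w=(d<170)&(abs(X[...,2]-5)<12)&(px.min(2)>140);k=(d<130)&(px.max(2)<60)&(abs(X[...,2]-5)<12)
    for nm,m in(('board',w),('strip',k)):
        nl,lab,st,ce=cv2.connectedComponentsWithStats(m.astype(np.uint8))
        for i in range(1,nl):
            if st[i,4]>100:
                p=X[lab==i];print(n,nm,len(p),rect(p[:,:2]),p.mean(0).round(1))
E
python3 board.py bd wrist top; python3 go.py 561.5 25 215 18.4
```

```text
clock: 4.47
position: [583.4, -39.4, 247.9]
tcp_rot: [-3.099, -0.506, 0.005]
contact_force: [0.1, -0.1, -2.1]
finger_gap: 27.5
gripper_force: 30.0
wrist board 16559 [602.6, -33.6, 332.3, 299.5, -79.4] [631.   -6.4   2.3]
wrist strip 2129 [563.0, 24.8, 154.0, 38.5, 18.5] [567.   25.9   8.4]
wrist strip 1437 [607.7, -107.6, 103.8, 38.0, 18.4] [ 609.3 -107.     8.3]
top board 415 [557.4, 54.7, 187.2, 22.9, 17.9] [565.1  59.    4.3]
top strip 116 [581.2, 42.0, 81.2, 18.0, 15.2] [588.   45.7   7.7]
t 4.57 pos [583.  -41.8 248.8] yaw 18.3 tilt [-0.002  0.   ] gap 27.0 q7 -1.33 F [-0.2 -0.7 -2. ]
shift [  0.7 -70.1  33.8] turn -0.001 alt 3.14
```

View pics/bd_wrist.png

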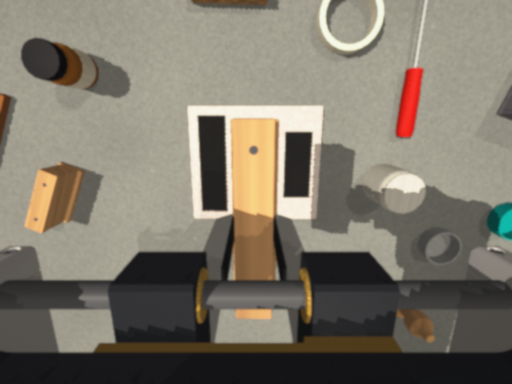

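The wrist view shows the held bearer with the long strip at (212,163) and the short strip at (298,165). The strips measure (562.6,24.9) and (607,-107.6), 18.4°. I'm checking the bearer's offset in hand while I move over the long strip.

```bash
python3 -m pendant '[[20,0,-35,10,0],[20,0,-68,34,0],[20,0,-68,70,0],[20,0,-68,105,0],[20,0,-68,140,0],[20,0,-68,160,0],[20,0,-68,160,0],[20,0,-68,160,0]]'
cat > held.py <<'E'
# held.py zlo zhi (relative to TCP): extents of held thing in tool x,y among wrist points
import sys; from meas import *
lo,hi=map(float,sys.argv[1:3])
s=manip.get_state();im=shot('wrist');X=im['X'];M=R.from_rotvec(s['tcp_rot']).as_matrix()
q=(X-s['position'])@M
m=(-q[...,2]>lo)&(-q[...,2]<hi)&(abs(q[...,1])<float(sys.argv[3]))&(abs(q[...,0])<120)
p=q[m];print(len(p),'x',np.percentile(p[:,0],[0.2,50,99.8]).round(1),'y',np.percentile(p[:,1],[0.5,50,99.5]).round(1),'z',np.percentile(-p[:,2],[5,50,95]).round(1))
E
python3 held.py 18 34 20; python3 go.py 562.6 25 42.5 18.4
```

```text
clock: 5.23
position: [561.6, 22.6, 90.0]
tcp_rot: [-3.101, -0.5, 0.003]
contact_force: [-0.3, -0.3, -0.7]
finger_gap: 27.2
gripper_force: 30.0
7017 x [-74.5  20.   74.4] y [-15.8   0.5  16.4] z [23.4 24.4 25.6]
t 5.28 pos [562.6  22.9  91.2] yaw 18.3 tilt [ 0. -0.] gap 27.3 q7 -1.51 F [ 1.   0.  -1.6]
shift [ 0.7 -2.  48.7] turn -0.001 alt 3.14
```

```bash
python3 -m pendant '[[20,0.4,-2,20,0],[20,0.4,-2,38,0],[20,0.4,-2,44,0],[20,0.4,-2,46,0],[20,0.4,-2,46,0],[20,0.4,-2,46,0]]'
python3 -m pendant '[[20,0,0,1,0],[20,0,0,1.5,0],[20,0,0,1.5,0],[20,0,0,1.5,0]]'; python3 go.py 562.6 25 43 18.4
```

```text
clock: 5.78
position: [562.9, 25.6, 45.6]
tcp_rot: [3.101, 0.501, 0.003]
contact_force: [-0.4, 0.0, -2.1]
finger_gap: 27.4
gripper_force: 30.0
clock: 6.12
position: [563.0, 25.4, 44.1]
tcp_rot: [3.101, 0.501, 0.003]
contact_force: [-2.0, -1.9, 11.2]
finger_gap: 27.4
gripper_force: 30.0
t 6.12 pos [563.   25.4  44.1] yaw 18.4 tilt [ 0.002 -0.   ] gap 27.4 q7 -1.55 F [-2.  -1.9 11.2]
shift [-0.5  0.3  1.1] turn -0.001 alt 3.141
```

In contact with the strip, so I'm releasing and rising.

```bash
python3 -m pendant '[[60,0,0,0,0],[60,0,0,0,0],[94,0,0,0,0],[94,0,0,0,0],[94,0,0,0,0],[94,0,0,0,0],[94,0,0,0,0]]'
python3 -m pendant '[[94,0,0,-15,0],[94,0,0,-50,0],[94,0,0,-90,0],[94,0,0,-130,0],[94,0,0,-170,0],[94,0,0,-190,0],[94,0,0,-190,0]]'
python3 near.py bl3 562.6 25 95 55 90 wrist; python3 go.py 436 253.5 230 -5.2
```

```text
clock: 6.7
position: [562.0, 25.7, 42.7]
tcp_rot: [-3.101, -0.502, 0.0]
contact_force: [0.3, 0.5, -0.2]
finger_gap: 70.9
gripper_force: 0.0
clock: 7.28
position: [564.0, 25.9, 237.8]
tcp_rot: [3.1, 0.501, 0.011]
contact_force: [-0.1, 0.0, 0.8]
finger_gap: 93.6
gripper_force: 0.0
wrist n 2077 rect [562.7, 23.8, 149.2, 27.9, 18.0] mean [567.1  25.1  68.3] z5,50,95 [67.1 68.3 69.5] px [254. 173.]
wrist bench z 0.4
t 7.33 pos [563.1  25.7 235. ] yaw 18.4 tilt [ 0.004 -0.   ] gap 93.8 q7 -1.45 F [-0.5 -0.4 -1. ]
shift [ -48.8 -256.2    4.5] turn 0.411 alt -2.73
```

```bash
python3 -m pendant '[[94,-8,-40,4,0.1],[94,-16,-80,4,0.2],[94,-24,-120,4,0.3],[94,-32,-160,4,0.41],[94,-40,-200,4,0.41],[94,-45,-235,4,0.41],[94,-49,-256,4,0.41],[94,-49,-256,4,0.41],[94,-49,-256,4,0.41],[94,-49,-256,4,0.41]]'
python3 near.py bs 436 253.5 75 50 75 wrist; python3 go.py 436 253.5 36 -5.2
```

```text
clock: 8.17
position: [435.0, 252.1, 228.0]
tcp_rot: [3.138, -0.141, -0.002]
contact_force: [-0.4, -1.7, 0.6]
finger_gap: 93.9
gripper_force: 0.0
wrist n 1410 rect [436.5, 252.2, 98.6, 27.5, -5.8] mean [438.2 252.3  60.4] z5,50,95 [59.2 60.4 61.6] px [253. 172.]
wrist bench z 0.4
t 8.22 pos [435.3 251.9 228.1] yaw -5.2 tilt [-0.001 -0.001] gap 93.7 q7 -2.34 F [ 0.7 -0.   0.8]
shift [  0.7  -1.8 192.1] turn -0.0 alt 3.142
```

Short bearer at (436.3,252.3), top 60.4, angle -5.7°. I'm grasping it.

```bash
python3 -m pendant '[[94,1,-0.4,40,0.008],[94,1,-0.4,80,0.008],[94,1,-0.4,120,0.008],[94,1,-0.4,150,0.008],[94,1,-0.4,175,0.008],[94,1,-0.4,192,0.008],[94,1,-0.4,192,0.008],[94,1,-0.4,192,0.008]]'
python3 -m pendant '[[20,0,0,0,0],[20,0,0,0,0],[20,0,0,0,0],[20,0,0,0,0],[20,0,0,0,0],[20,0,0,0,0],[20,0,0,0,0],[20,0,0,0,0],[20,0,0,0,0],[20,0,0,0,0],[20,0,0,0,0],[20,0,0,0,0]]'
python3 -m pendant '[[20,0,0,-15,0],[20,0,0,-55,0],[20,0,0,-95,0],[20,0,0,-135,0],[20,0,0,-175,0],[20,0,0,-190,0],[20,0,0,-190,0],[20,0,0,-190,0]]'
python3 held.py 18 34 20; python3 go.py 607 -107.6 228 18.4
```

```text
clock: 8.88
position: [435.8, 252.6, 36.4]
tcp_rot: [3.137, -0.154, -0.003]
contact_force: [0.5, -0.5, 0.6]
finger_gap: 93.8
gripper_force: 0.0
clock: 9.88
position: [435.8, 253.5, 36.8]
tcp_rot: [3.138, -0.152, -0.0]
contact_force: [-0.4, -0.1, 1.1]
finger_gap: 27.4
gripper_force: 30.0
clock: 10.55
position: [436.0, 253.4, 226.9]
tcp_rot: [-3.138, 0.153, -0.002]
contact_force: [0.2, -0.5, -1.1]
finger_gap: 26.9
gripper_force: 30.0
5047 x [-40.4   9.6  50.5] y [-16.7   0.3  17.2] z [22.6 23.7 24.9]
t 10.6 pos [435.5 253.1 225.8] yaw -5.6 tilt [-0.001 -0.001] gap 27.3 q7 -2.35 F [-0.3 -0.1 -0.6]
shift [205.7 342.3  -2.2] turn -0.418 alt 2.723
```

```bash
python3 -m pendant '[[20,15,25,-2,0],[20,36,60,-2,-0.1],[20,57,95,-2,-0.2],[20,78,130,-2,-0.3],[20,99,165,-2,-0.418],[20,120,200,-2,-0.418],[20,141,235,-2,-0.418],[20,162,270,-2,-0.418],[20,180,300,-2,-0.418],[20,196,326,-2,-0.418],[20,205.5,342,-2,-0.418],[20,205.5,342,-2,-0.418]]'
python3 -m pendant '[[20,0,0,0,0],[20,0,0,30,0],[20,0,0,70,0],[20,0,0,110,0],[20,0,0,140,0],[20,0,0,140,0],[20,0,0,140,0]]'; python3 go.py 606.7 -107.8 43 18.4
```

```text
clock: 11.6
position: [607.0, -111.5, 225.7]
tcp_rot: [-3.102, -0.494, 0.006]
contact_force: [0.1, -0.4, -0.6]
finger_gap: 27.2
gripper_force: 30.0
clock: 12.18
position: [606.1, -105.5, 87.9]
tcp_rot: [-3.099, -0.504, 0.005]
contact_force: [0.6, -0.5, 0.1]
finger_gap: 27.2
gripper_force: 30.0
t 12.18 pos [ 606.1 -105.5   87.9] yaw 18.5 tilt [-0.003  0.001] gap 27.2 q7 -1.27 F [ 0.6 -0.5  0.1]
shift [-0.1  2.5 44.8] turn 0.001 alt -3.14
```

```bash
python3 -m pendant '[[20,0,0,15,0],[20,0,0,30,0],[20,0,0,38,0],[20,0,0,38,0],[20,0,0,38,0],[20,0,0,38,0]]';python3 go.py 606.7 -107.8 43 18.4; python3 held.py 18 34 20;python3 go.py 606.7 -107.8 43 18.4
```

```text
clock: 12.68
position: [608.0, -106.8, 52.3]
tcp_rot: [3.101, 0.502, 0.003]
contact_force: [0.3, 0.9, -0.9]
finger_gap: 27.3
gripper_force: 30.0
t 12.68 pos [ 608.  -106.8   52.3] yaw 18.4 tilt [ 0.002 -0.   ] gap 27.3 q7 -1.29 F [ 0.3  0.9 -0.9]
shift [-1.6  0.5  9.3] turn -0.0 alt 3.141
5060 x [-40.8   9.3  50.2] y [-16.8   0.5  17.1] z [22.5 23.6 24.8]
t 12.73 pos [ 608.  -106.9   52.2] yaw 18.4 tilt [ 0.002 -0.   ] gap 27.3 q7 -1.29 F [ 0.2 -0.1 -0.6]
shift [-1.5  0.5  9.1] turn -0.0 alt 3.141
```

```bash
python3 -m pendant '[[20,-1,0.5,4,0],[20,-1,0.5,6,0],[20,-1,0.5,7,0],[20,-1,0.5,8,0],[20,-1,0.5,8,0],[20,-1,0.5,8,0]]';python3 go.py 606.7 -107.8 43 18.4
```

```text
clock: 13.23
position: [606.7, -108.1, 44.5]
tcp_rot: [3.1, 0.501, 0.001]
contact_force: [-10.9, 0.0, 28.5]
finger_gap: 27.3
gripper_force: 30.0
t 13.23 pos [ 606.7 -108.1   44.5] yaw 18.4 tilt [ 0.001 -0.001] gap 27.3 q7 -1.29 F [-10.9   0.   28.5]
shift [ 0.1 -0.3  1.5] turn -0.001 alt 3.141
```

```bash
python3 -m pendant '[[20,0,0,-0.7,0],[20,0,0,-0.7,0],[60,0,0,-0.7,0],[94,0,0,-0.7,0],[94,0,0,-0.7,0],[94,0,0,-0.7,0],[94,0,0,-0.7,0],[94,0,0,-0.7,0],[94,0,0,-0.7,0]]'
python3 -m pendant '[[94,0,0,-15,0],[94,0,0,-50,0],[94,0,0,-90,0],[94,0,0,-130,0],[94,0,0,-170,0],[94,0,0,-190,0],[94,0,0,-190,0],[94,0,0,-190,0]]'
python3 near.py bs3 584 -41 180 55 90 wrist; python3 go.py 554 -390.5 200 18.4
```

```text
clock: 13.98
position: [606.3, -107.6, 43.3]
tcp_rot: [-3.101, -0.502, 0.0]
contact_force: [-0.2, -0.6, 1.0]
finger_gap: 70.4
gripper_force: 0.0
clock: 14.65
position: [606.8, -107.7, 234.4]
tcp_rot: [3.101, 0.502, 0.003]
contact_force: [-0.8, 0.1, -0.7]
finger_gap: 94.1
gripper_force: 0.0
wrist n 2391 rect [563.2, 23.5, 149.0, 29.0, 18.3] mean [568.9  23.7  67.5] z5,50,95 [60.1 68.3 69.5] px [154. 171.]
wrist n 1411 rect [607.2, -109.0, 99.7, 27.4, 17.9] mean [ 608.3 -108.2   68.3] z5,50,95 [67.  68.3 69.6] px [253. 174.]
wrist bench z 0.4
t 14.7 pos [ 606.2 -107.7  233.1] yaw 18.4 tilt [-0. -0.] gap 94.0 q7 -1.23 F [-0.7  0.5 -0.4]
shift [-138.7  252.    33.1] turn -0.0 alt 3.141
```

Both bearers are placed. Next is the dish, with the tool turned a quarter so the fingers close along the board's x.

```bash
python3 -m pendant '[[94,-18,32,0,-0.125],[94,-36,64,0,-0.25],[94,-54,96,0,-0.375],[94,-72,128,0,-0.5],[94,-90,160,0,-0.625],[94,-106,192,10,-0.75],[94,-120,220,20,-0.875],[94,-132,240,30,-1.0],[94,-138.7,252,33,-1.125],[94,-138.7,252,33,-1.25],[94,-138.7,252,33,-1.375],[94,-138.7,252,33,-1.5]]'
python3 -m pendant '[[94,0,0,0,-0.07],[94,0,0,0,-0.07],[94,0,0,0,-0.07]]'
python3 near.py di 554 -390.5 50 15 50 wrist; python3 go.py 554 -390.5 200 108.4
```

```text
clock: 15.7
position: [553.5, -390.4, 198.3]
tcp_rot: [-1.942, -2.466, -0.0]
contact_force: [0.0, -0.5, 0.5]
finger_gap: 94.2
gripper_force: 0.0
clock: 15.95
position: [553.7, -390.3, 199.0]
tcp_rot: [-1.866, -2.525, -0.0]
contact_force: [0.7, -0.4, -0.7]
finger_gap: 93.9
gripper_force: 0.0
wrist n 413 rect [554.6, -392.3, 61.0, 60.6, 18.1] mean [ 555.2 -395.1   26. ] z5,50,95 [17.3 27.7 29.5] px [253. 177.]
wrist bench z 0.4
t 16.0 pos [ 553.9 -390.3  199.3] yaw 107.1 tilt [-0.001  0.001] gap 93.9 q7 0.67 F [ 0.2 -0.3  0.3]
shift [-0.2  0.  -0.7] turn -0.023 alt 3.118
```

View pics/di_wrist.png

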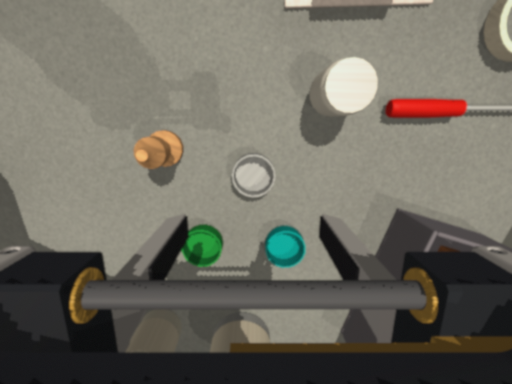

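The grey dish is at (253,177) between the fingers, with the green (203,245) and turquoise (285,245) ones clear. Dish centre is (554.5,-391.8), rim 28.

```bash
python3 -m pendant '[[94,-1.6,0.4,40,-0.023],[94,-1.6,0.4,80,-0.023],[94,-1.6,0.4,120,-0.023],[94,-1.6,0.4,150,-0.023],[94,-1.6,0.4,172,-0.023],[94,-1.6,0.4,183,-0.023],[94,-1.6,0.4,183,-0.023],[94,-1.6,0.4,183,-0.023]]'
python3 -m pendant '[[50,0,0,0,0],[50,0,0,0,0],[50,0,0,0,0],[50,0,0,0,0],[50,0,0,0,0],[50,0,0,0,0],[50,0,0,0,0],[50,0,0,0,0]]'
python3 -m pendant '[[50,0,0,-15,0],[50,0,0,-55,0],[50,0,0,-95,0],[50,0,0,-135,0],[50,0,0,-175,0],[50,0,0,-190,0],[50,0,0,-190,0],[50,0,0,-190,0]]'
python3 held.py 5 20 40; python3 go.py 584.8 -41.6 205 108.4
```

```text
clock: 16.67
position: [555.5, -391.9, 18.0]
tcp_rot: [1.835, 2.55, 0.0]
contact_force: [1.0, 0.7, 1.4]
finger_gap: 94.1
gripper_force: 0.0
clock: 17.33
position: [555.1, -392.0, 17.4]
tcp_rot: [-1.834, -2.55, 0.0]
contact_force: [-0.2, -0.2, -0.2]
finger_gap: 50.3
gripper_force: 0.0
clock: 18.0
position: [555.4, -392.1, 209.3]
tcp_rot: [1.833, 2.549, -0.0]
contact_force: [0.3, 0.2, -0.5]
finger_gap: 50.1
gripper_force: 0.0
2 x [-8.8 -0.2  8.3] y [-26.2  -0.5  25.1] z [19.3 19.5 19.6]
t 18.05 pos [ 554.9 -391.8  207.8] yaw 108.6 tilt [-0. -0.] gap 50.2 q7 0.69 F [-0.6 -0.3 -0.4]
shift [322.5 139.8   2.7] turn 0.003 alt -3.139
```

The gap went to 50 with no grip force on a 62 mm dish, so it missed or slipped out. I'm looking before doing anything else.

```bash
python3 near.py di2 554 -390.5 70 5 50 wrist,top
```

```text
wrist n 534 rect [554.7, -392.2, 60.7, 60.2, 17.3] mean [ 555.4 -396.1   21.4] z5,50,95 [ 5.5 26.4 29. ] px [253. 174.]
wrist bench z 0.4
top n 269 rect [552.8, -391.8, 62.2, 60.4, -28.4] mean [ 552.2 -393.5   16.6] z5,50,95 [ 5.6 15.1 30.4] px [381. 185.]
top bench z 0.2
```

View pics/di2_wrist.png

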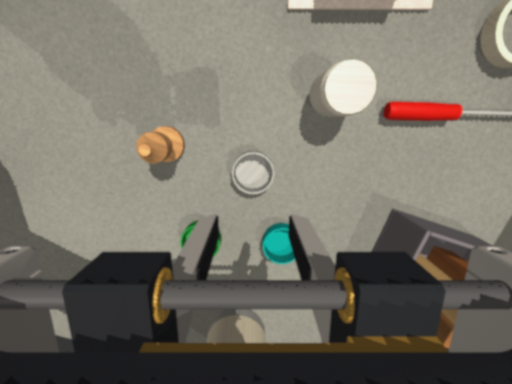

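The dish is untouched at (254,174) and measures the same place. I'll go down again and close in stages while watching the gap.

```bash
python3 -m pendant '[[94,0,0.4,0,0],[94,0,0.4,20,0],[94,0,0.4,60,0],[94,0,0.4,100,0],[94,0,0.4,135,0],[94,0,0.4,165,0],[94,0,0.4,185,0],[94,0,0.4,191,0],[94,0,0.4,191,0],[94,0,0.4,191,0]]'
python3 -m pendant '[[70,0,0,0,0],[70,0,0,0,0],[70,0,0,0,0],[70,0,0,0,0],[64,0,0,0,0],[64,0,0,0,0],[64,0,0,0,0]]'
python3 near.py di3 554 -390.5 60 15 50 wrist,top
python3 -m pendant '[[40,0,0,0,0],[40,0,0,0,0]]'
python3 -m pendant '[[40,0,0,0,0],[40,0,0,0,0],[40,0,0,0,0],[40,0,0,0,0]]'
python3 near.py di4 554 -390.5 60 15 50 wrist,top;python3 go.py 554.6 -392 17 108.4
```

```text
clock: 18.98
position: [555.9, -391.9, 17.2]
tcp_rot: [1.834, 2.55, 0.0]
contact_force: [0.2, -0.2, 1.2]
finger_gap: 94.1
gripper_force: 0.0
clock: 19.57
position: [555.5, -391.9, 16.5]
tcp_rot: [1.834, 2.55, -0.0]
contact_force: [-0.4, -0.6, -0.3]
finger_gap: 63.9
gripper_force: 0.0
wrist n 1794 rect [554.5, -392.6, 61.2, 61.0, -72.0] mean [ 555.3 -395.6   24.9] z5,50,95 [16.5 27.2 29. ] px [251. 223.]
wrist n 175 rect [522.7, -400.5, 21.2, 8.8, -39.3] mean [ 521.5 -398.6   44.1] z5,50,95 [37.8 44.6 49.3] px [203. 223.]
wrist n 175 rect [587.3, -379.1, 21.2, 9.3, 76.9] mean [ 587.2 -376.8   44.1] z5,50,95 [37.6 44.5 49.5] px [304. 223.]
wrist bench z 0.4
top n 81 rect [548.3, -378.6, 68.9, 36.9, -0.2] mean [ 546.6 -376.2   26.3] z5,50,95 [16.8 26.2 42.2] px [376. 186.]
top bench z 0.3
clock: 19.83
position: [555.5, -391.8, 16.4]
tcp_rot: [-1.834, -2.55, 0.0]
contact_force: [0.0, -0.2, -0.5]
finger_gap: 54.1
gripper_force: 0.0
clock: 20.17
position: [555.4, -391.8, 16.4]
tcp_rot: [-1.834, -2.55, 0.0]
contact_force: [0.2, 0.1, 0.3]
finger_gap: 40.1
gripper_force: 0.0
wrist n 1655 rect [552.9, -393.0, 61.8, 59.7, -90.0] mean [ 555.1 -392.8   28.2] z5,50,95 [16.6 27.7 47.1] px [252. 221.]
wrist bench z 0.4
top n 72 rect [546.8, -376.3, 64.3, 30.7, 24.9] mean [ 543.7 -374.7   26.8] z5,50,95 [16.2 26.  45.2] px [375. 187.]
top bench z 0.3
t 20.27 pos [ 555.5 -391.9   16.4] yaw 108.5 tilt [-0.  0.] gap 39.5 q7 0.62 F [ 0.4  0.9 -0. ]
shift [ 0.1 -0.9 -0.6] turn 0.003 alt -3.139
```

View pics/di4_wrist.png

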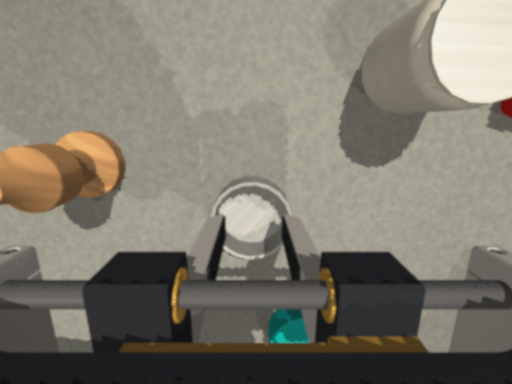

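The fingers (215,240 and 290,240) appear inside the dish wall without any contact force, so the wall doesn't stop them in this simulation. I'm testing whether opening from inside, or closing further, meets anything.

```bash
python3 -m pendant '[[10,0,0,0,0],[10,0,0,0,0],[10,0,0,0,0],[10,0,0,0,0],[10,0,0,0,0],[10,0,0,0,0]]'
python3 -m pendant '[[94,0,0,0,0],[94,0,0,0,0],[94,0,0,0,0],[94,0,0,0,0],[94,0,0,0,0],[94,0,0,0,0],[94,0,0,0,0],[94,0,0,0,0]]'
python3 near.py di5 554 -390.5 60 15 50 wrist
```

```text
clock: 20.77
position: [555.4, -391.8, 16.4]
tcp_rot: [-1.834, -2.55, 0.0]
contact_force: [0.0, 0.2, 0.3]
finger_gap: 10.4
gripper_force: 0.0
clock: 21.43
position: [555.5, -391.8, 16.4]
tcp_rot: [-1.834, -2.55, -0.0]
contact_force: [0.3, -0.3, -0.3]
finger_gap: 60.4
gripper_force: 0.0
wrist n 1950 rect [554.5, -392.8, 61.6, 61.3, -35.9] mean [ 552.6 -395.8   26.6] z5,50,95 [16.6 27.4 43.7] px [248. 223.]
wrist n 168 rect [585.4, -379.3, 21.0, 8.8, 76.0] mean [ 585.3 -377.    44. ] z5,50,95 [37.5 44.7 49.3] px [301. 223.]
wrist bench z 0.4
```

```bash
python3 -m pendant '[[94,0,0,0,0],[94,0,0,0,0],[94,0,0,0,0],[94,0,0,0,0],[94,0,0,2,0],[94,0,0,4,0],[94,0,0,4,0]]'
python3 -m pendant '[[20,0,0,0,0],[20,0,0,0,0],[20,0,0,0,0],[20,0,0,0,0],[20,0,0,0,0],[20,0,0,0,0],[20,0,0,0,0],[20,0,0,0,0],[20,0,0,0,0],[20,0,0,0,0]]'
python3 near.py di6 554 -390.5 60 15 50 wrist
```

```text
clock: 22.07
position: [555.2, -391.7, 11.8]
tcp_rot: [-1.834, -2.55, 0.0]
contact_force: [-0.5, -0.4, 0.4]
finger_gap: 94.0
gripper_force: 0.0
clock: 22.9
position: [555.4, -391.8, 12.4]
tcp_rot: [-1.834, -2.55, 0.0]
contact_force: [-0.6, 0.1, 0.1]
finger_gap: 30.8
gripper_force: 0.0
wrist n 1655 rect [552.1, -392.9, 61.7, 56.7, 88.6] mean [ 554.1 -390.5   28.8] z5,50,95 [16.8 27.8 46.9] px [252. 220.]
wrist bench z 0.4
```

Still no contact down to the bench. Next I'm probing sideways a little with the fingers inside, to see whether any other part of the wall is solid.

```bash
python3 -m pendant '[[20,0,0,-6,0],[20,4,0,-6,0],[20,8,0,-6,0],[20,12,0,-6,0],[20,16,0,-6,0],[20,20,0,-6,0],[20,24,0,-6,0],[20,28,0,-6,0],[20,32,0,-6,0],[20,36,0,-6,0]]'
python3 near.py di7 554 -390.5 75 15 34 wrist,top;python3 go.py 554.6 -392 17 108.4
```

```text
clock: 23.78
position: [543.9, -357.3, 18.4]
tcp_rot: [-1.834, -2.55, 0.0]
contact_force: [-0.1, 0.1, 0.2]
finger_gap: 20.1
gripper_force: 0.0
wrist n 265 rect [546.9, -365.4, 21.7, 5.0, 16.6] mean [ 546.5 -364.6   24.1] z5,50,95 [16.2 25.4 29. ] px [253. 227.]
wrist bench z 0.4
top bench z 0.0
t 23.88 pos [ 544.  -357.    18.5] yaw 108.6 tilt [-0.  0.] gap 20.3 q7 0.57 F [ 0.1 -0.2 -0.4]
shift [-36.6  -1.1   1.5] turn 0.003 alt -3.138
```

View pics/di7_wrist.png

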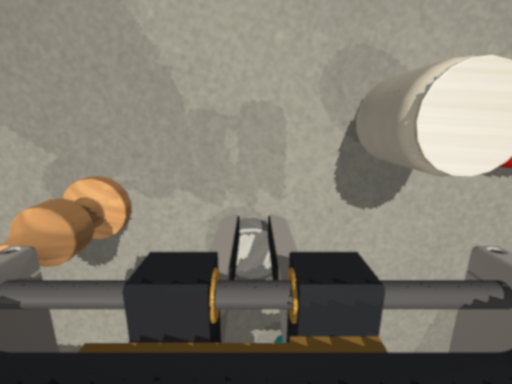

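The fingers (240–285,245) sweep right through the dish wall with no force, and the dish hasn't moved. This dish can't be felt by the fingers at all, yet the bearers gripped normally. One more fair check is whether another held object can push it. The finial is next to it, so I'll grasp that (I need to measure it anyway) and nudge the dish gently.

```bash
python3 -m pendant '[[94,0,0,-30,0],[94,0,0,-70,0],[94,0,0,-110,0],[94,0,0,-150,0],[94,0,0,-190,0],[94,0,0,-200,0],[94,0,0,-200,0]]'; python3 go.py 420 -391 218 108.4
```

```text
clock: 24.47
position: [545.4, -358.5, 222.3]
tcp_rot: [1.832, 2.546, -0.0]
contact_force: [0.1, -0.2, -0.3]
finger_gap: 63.5
gripper_force: 0.0
t 24.47 pos [ 545.4 -358.5  222.3] yaw 108.5 tilt [ 0.005 -0.003] gap 63.5 q7 0.66 F [ 0.1 -0.2 -0.3]
shift [   9.1 -129.3    3.9] turn 0.002 alt -3.139
```

```bash
python3 -m pendant '[[94,3,-40,0,0],[94,6,-80,0,0],[94,9,-115,0,0],[94,9,-129,0,0],[94,9,-129,0,0],[94,9,-129,0,0]]'
python3 near.py fi 420 -391 40 3 14 wrist; python3 near.py fi 420 -391 40 40 68 wrist;python3 near.py fi 420 -391 40 75 100 wrist; python3 near.py di8 554 -391 50 15 34 wrist,top; python3 go.py 420 -391 49 108.4
```

```text
clock: 24.97
position: [418.1, -390.6, 217.9]
tcp_rot: [-1.836, -2.548, 0.0]
contact_force: [0.5, 0.2, -1.1]
finger_gap: 94.2
gripper_force: 0.0
wrist n 92 rect [418.6, -380.5, 48.7, 21.0, 7.9] mean [ 417.  -377.7   11.8] z5,50,95 [ 6.3 12.8 13.9] px [255. 161.]
wrist bench z 0.4
wrist n 113 rect [419.8, -388.5, 39.1, 25.4, 5.4] mean [ 417.6 -382.7   62.3] z5,50,95 [50.3 65.6 67.8] px [254. 171.]
wrist bench z 0.3
wrist n 290 rect [421.0, -395.7, 25.5, 24.9, 10.0] mean [ 420.2 -393.6   83.1] z5,50,95 [75.4 82.6 90.9] px [253. 182.]
wrist bench z 0.3
wrist n 419 rect [554.2, -390.9, 61.4, 57.3, 1.6] mean [ 555.7 -389.1   24.3] z5,50,95 [16.2 26.1 29.1] px [337. 198.]
wrist bench z 0.4
top n 142 rect [552.5, -391.6, 61.3, 61.1, -75.8] mean [ 552.4 -392.4   24.7] z5,50,95 [16.3 25.6 30.8] px [381. 184.]
top bench z 0.2
t 25.22 pos [ 419.7 -389.6  218. ] yaw 108.6 tilt [-0.     0.001] gap 94.3 q7 0.86 F [-0.8  0.8  0.2]
shift [ -1.6  -0.2 169. ] turn 0.004 alt -3.138
```

View pics/di8_wrist.png

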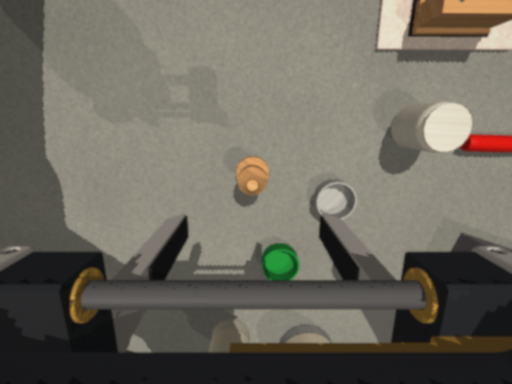

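The picture shows the finial at (252,175) and the dish still at (336,200). Finial centre is about (420.5,-395). I'm grasping it at the belly.

```bash
python3 -m pendant '[[94,-5.4,-1,40,0],[94,-5.4,-1,80,0],[94,-5.4,-1,115,0],[94,-5.4,-1,145,0],[94,-5.4,-1,163,0],[94,-5.4,-1,169,0],[94,-5.4,-1,169,0],[94,-5.4,-1,169,0]]'
python3 -m pendant '[[25,0,0,0,0],[25,0,0,0,0],[25,0,0,0,0],[25,0,0,0,0],[25,0,0,0,0],[25,0,0,0,0],[25,0,0,0,0],[25,0,0,0,0],[25,0,0,0,0],[25,0,0,0,0]]'
python3 -m pendant '[[25,0,0,-3,0],[25,0,0,-6,0],[25,0,0,-6,0],[25,0,0,-6,0]]'; python3 go.py 490 -392 49 108.4
```

```text
clock: 25.88
position: [420.4, -395.7, 50.2]
tcp_rot: [1.833, 2.55, 0.0]
contact_force: [0.4, -0.6, 0.2]
finger_gap: 93.7
gripper_force: 0.0
clock: 26.72
position: [419.7, -395.6, 49.4]
tcp_rot: [1.834, 2.55, 0.0]
contact_force: [2.0, 1.1, 1.3]
finger_gap: 31.7
gripper_force: 23.5
clock: 27.05
position: [419.6, -395.8, 55.7]
tcp_rot: [1.834, 2.55, -0.0]
contact_force: [0.1, 0.4, 0.5]
finger_gap: 25.2
gripper_force: 0.1
t 27.05 pos [ 419.6 -395.8   55.7] yaw 108.5 tilt [ 0. -0.] gap 25.2 q7 0.77 F [0.1 0.4 0.5]
shift [-18.8  67.9   6.7] turn 0.002 alt -3.139
```

It lost its grip, from 31.7 to 25.2 with no force: the pads caught a chord and squeezed the round belly away. I'm opening, rising and looking.

```bash
python3 -m pendant '[[94,0,0,0,0],[94,0,0,0,0],[94,0,0,0,0],[94,0,0,0,0],[94,0,0,0,0],[94,0,0,0,0],[94,0,0,0,0],[94,0,0,0,0],[94,0,0,0,0],[94,0,0,0,0]]'
python3 -m pendant '[[94,0,0,-30,0],[94,0,0,-70,0],[94,0,0,-110,0],[94,0,0,-150,0],[94,0,0,-165,0],[94,0,0,-165,0],[94,0,0,-165,0]]'
python3 near.py fi2 420 -391 60 3 14 wrist; python3 near.py fi2 420 -391 60 40 68 wrist;python3 near.py fi2 420 -391 60 75 100 wrist,scene,top; python3 go.py 420 -391 49 108.4
```

```text
clock: 27.88
position: [419.6, -395.6, 55.4]
tcp_rot: [-1.834, -2.55, -0.0]
contact_force: [-0.8, -0.2, 0.8]
finger_gap: 88.1
gripper_force: 0.0
clock: 28.47
position: [419.8, -395.9, 221.1]
tcp_rot: [1.834, 2.549, -0.001]
contact_force: [-0.4, 0.2, 0.1]
finger_gap: 93.7
gripper_force: 0.0
wrist n 98 rect [419.2, -382.5, 51.0, 25.5, 5.5] mean [ 417.1 -379.1   12.1] z5,50,95 [ 7.2 12.7 13.9] px [255. 158.]
wrist bench z 0.4
wrist n 99 rect [417.7, -385.3, 38.1, 19.3, 14.2] mean [ 415.8 -381.5   62. ] z5,50,95 [49.3 65.4 67.8] px [254. 165.]
wrist bench z 0.3
wrist n 284 rect [420.7, -395.0, 24.9, 24.3, 17.7] mean [ 419.8 -393.5   83.3] z5,50,95 [75.6 82.7 91. ] px [254. 178.]
wrist bench z 0.3
scene bench z -1.0
top n 78 rect [417.9, -393.6, 25.7, 25.7, -1.0] mean [ 417.4 -392.7   83. ] z5,50,95 [75.2 80.8 92.4] px [389. 232.]
top bench z 0.4
t 28.72 pos [ 419.3 -395.3  219.4] yaw 108.6 tilt [-0.001  0.001] gap 94.0 q7 0.87 F [-0.5  0.1 -0.2]
shift [  3.6   2.1 170.4] turn 0.003 alt -3.139
```

View pics/fi2_wrist.png

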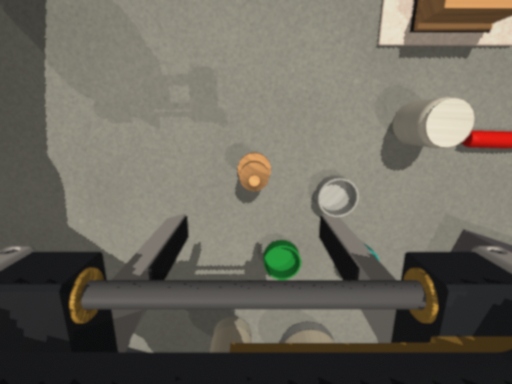

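The finial hasn't moved either (253,172); its tip cone is simply narrower where the pads met it. That suggests the fingertips end higher than stated. They would then have passed above the dish and closed on the tip cone rather than the belly. I'll measure the fingers in the wrist depth image.

```bash
python3 - <<'E'
from h import *
s=manip.get_state();im=shot('wrist');X=im['X'];M=R.from_rotvec(s['tcp_rot']).as_matrix()
q=(X-s['position'])@M
print('gap',s['finger_gap'],'cam',(M.T@(im['C'][:3,3]-s['position'])).round(1))
m=(abs(q[...,1])>35)&(abs(q[...,1])<75)&(q[...,2]>-110)&(q[...,2]<40)&(abs(q[...,0])<30)
v,u=np.where(m);p=q[m];print(len(p),'px rows',v.min(),v.max())
for lo in range(-110,40,10):
    k=(p[:,2]>=lo)&(p[:,2]<lo+10)
    if k.sum()>3: print(lo,k.sum(),'x',p[k,0].min().round(1),p[k,0].max().round(1),'|y|',abs(p[k,1]).min().round(1),abs(p[k,1]).max().round(1))
print('z ahead max',np.sort(p[:,2])[-8:].round(1))
E
```

```text
gap 94.0284587501416 cam [ 7.260e+01  1.000e-01 -1.994e+02]
5564 px rows 214 335
-110 474 x -10.9 9.7 |y| 47.6 59.4
-100 833 x -10.7 9.7 |y| 46.4 59.6
-90 925 x -4.7 9.7 |y| 46.4 60.0
-80 849 x -9.1 9.6 |y| 46.3 59.6
-70 704 x -9.5 9.6 |y| 46.4 59.3
-60 593 x -9.0 9.4 |y| 46.3 59.0
-50 487 x -9.0 9.3 |y| 46.4 59.2
-40 407 x -8.8 9.5 |y| 46.3 58.7
-30 287 x -8.9 9.3 |y| 46.4 57.8
-20 5 x -6.1 7.6 |y| 47.0 48.9
z ahead max [-20.1 -20.1 -20.1 -20.  -20.  -19.9 -19.8 -19.7]
```

Confirmed: the physical fingertips are 20 mm behind the reported TCP, about 31 mm short of the stated figure. That is why the fingers passed above the dish, and the dish itself is fine. From here tips z = TCP z + 20, so I'll grasp the dish at TCP z = -16.

```bash
python3 go.py 554.6 -392.2 200 108.4
```

```text
t 28.77 pos [ 419.4 -395.4  219.5] yaw 108.6 tilt [-0.001  0.001] gap 94.1 q7 0.87 F [ 0.1  0.  -0.4]
shift [-40.1 129.2  19.4] turn 0.003 alt -3.139
```

```bash
python3 -m pendant '[[94,-12,40,0,0],[94,-24,80,0,0],[94,-36,115,0,0],[94,-40,129,20,0],[94,-40,129,60,0],[94,-40,129,100,0],[94,-40,129,135,0],[94,-40,129,135,0],[94,-40,129,135,0]]'; python3 go.py 554.6 -392.2 -16 108.4
```

```text
clock: 29.52
position: [554.1, -391.9, 84.5]
tcp_rot: [-1.832, -2.548, -0.001]
contact_force: [0.1, -0.2, 1.2]
finger_gap: 93.9
gripper_force: 0.0
t 29.52 pos [ 554.1 -391.9   84.5] yaw 108.6 tilt [-0.002  0.002] gap 93.9 q7 0.64 F [ 0.1 -0.2  1.2]
shift [ -0.7   0.6 100.5] turn 0.003 alt -3.139
```

```bash
python3 -m pendant '[[94,-0.5,0.5,30,0],[94,-0.5,0.5,60,0],[94,-0.5,0.5,80,0],[94,-0.5,0.5,93,0],[94,-0.5,0.5,99,0],[94,-0.5,0.5,99,0],[94,-0.5,0.5,99,0]]'
python3 -m pendant '[[50,0,0,0,0],[50,0,0,0,0],[50,0,0,0,0],[50,0,0,0,0],[50,0,0,0,0],[50,0,0,0,0],[50,0,0,0,0],[50,0,0,0,0]]'; python3 go.py 554.6 -392.2 -16 108.4
```

```text
clock: 30.1
position: [556.3, -393.4, -11.7]
tcp_rot: [1.833, 2.549, 0.0]
contact_force: [0.3, -0.5, -0.5]
finger_gap: 94.1
gripper_force: 0.0
clock: 30.77
position: [555.3, -392.9, -13.4]
tcp_rot: [-1.834, -2.55, 0.0]
contact_force: [-1.7, 0.2, 5.3]
finger_gap: 60.9
gripper_force: 30.7
t 30.77 pos [ 555.3 -392.9  -13.4] yaw 108.5 tilt [-0. -0.] gap 60.9 q7 0.6 F [-1.7  0.2  5.3]
shift [ 0.9 -0.4  2.6] turn 0.003 alt -3.139
```

Gripped (60.9 mm, 30 N). I'm lifting and carrying it to the middle of the board.

```bash
python3 -m pendant '[[50,0,0,-15,0],[50,0,0,-55,0],[50,0,0,-95,0],[50,0,0,-135,0],[50,0,0,-165,0],[50,0,0,-165,0],[50,0,0,-165,0]]'; python3 go.py 584.8 -41.6 150 108.4
```

```text
clock: 31.35
position: [556.1, -393.2, 154.1]
tcp_rot: [1.832, 2.548, -0.0]
contact_force: [-0.3, -0.1, -1.3]
finger_gap: 60.8
gripper_force: 30.7
t 31.35 pos [ 556.1 -393.2  154.1] yaw 108.6 tilt [ 0.003 -0.002] gap 60.8 q7 0.67 F [-0.3 -0.1 -1.3]
shift [324.2 139.1   3.4] turn 0.003 alt -3.139
```

```bash
python3 -m pendant '[[50,25,11,0,0],[50,60,26,0,0],[50,95,41,0,0],[50,130,56,0,0],[50,165,71,0,0],[50,200,86,0,0],[50,235,101,0,0],[50,270,116,0,0],[50,300,129,0,0],[50,318,137,0,0],[50,324,139,0,0],[50,324,139,0,0]]'
python3 -m pendant '[[50,0,0,0,0],[50,0,0,20,0],[50,0,0,50,0],[50,0,0,80,0],[50,0,0,100,0],[50,0,0,100,0],[50,0,0,100,0],[50,0,0,100,0]]'
python3 near.py dp 584.8 -41.6 180 58 80 wrist; python3 go.py 584.8 -41.6 -7.4 108.4
```

```text
clock: 32.35
position: [583.4, -39.7, 150.8]
tcp_rot: [-1.83, -2.552, 0.0]
contact_force: [-0.4, -0.9, -1.7]
finger_gap: 60.9
gripper_force: 30.7
clock: 33.02
position: [584.7, -42.3, 52.6]
tcp_rot: [1.835, 2.549, 0.001]
contact_force: [0.3, -0.2, -0.3]
finger_gap: 60.8
gripper_force: 30.7
wrist n 9570 rect [563.6, 23.8, 150.1, 27.6, 18.4] mean [563.5  24.1  68.3] z5,50,95 [67.3 68.3 69.4] px [254. 125.]
wrist n 193 rect [577.9, -18.6, 50.3, 13.4, 16.3] mean [576.3 -16.   75.6] z5,50,95 [71.3 75.8 79.8] px [254. 189.]
wrist n 4340 rect [585.7, -44.6, 53.0, 51.8, 60.6] mean [586.2 -46.4  71.1] z5,50,95 [69.4 70.5 77.2] px [253. 230.]
wrist n 1228 rect [610.0, -117.5, 99.9, 11.2, 18.4] mean [ 609.8 -117.3   68.2] z5,50,95 [67.3 68.2 69.1] px [253. 314.]
wrist bench z 0.4
t 33.07 pos [584.9 -42.2  52.9] yaw 108.5 tilt [ 0.002 -0.   ] gap 61.4 q7 0.03 F [0.8 0.2 0.1]
shift [ 0.6  0.  60.3] turn 0.002 alt -3.14
```

```bash
python3 -m pendant '[[50,0.3,0,20,0],[50,0.3,0,40,0],[50,0.3,0,52,0],[50,0.3,0,57,0],[50,0.3,0,58,0],[50,0.3,0,58,0],[50,0.3,0,58,0]]'
python3 -m pendant '[[50,0,0,1,0],[50,0,0,1.5,0],[50,0,0,1.5,0],[50,0,0,1.5,0]]'; python3 go.py 584.8 -41.6 -7.4 108.4
```

```text
clock: 33.65
position: [584.6, -41.2, -5.5]
tcp_rot: [1.834, 2.55, 0.001]
contact_force: [0.4, 0.5, -0.8]
finger_gap: 61.3
gripper_force: 30.7
clock: 33.98
position: [584.3, -41.3, -7.4]
tcp_rot: [1.834, 2.55, 0.001]
contact_force: [-0.5, -0.1, 5.2]
finger_gap: 60.8
gripper_force: 30.7
t 33.98 pos [584.3 -41.3  -7.4] yaw 108.5 tilt [ 0.001 -0.   ] gap 60.8 q7 -0.02 F [-0.5 -0.1  5.2]
shift [-0.5  0.3  0. ] turn 0.002 alt -3.139
```

Contact. I'm releasing, rising and checking.

```bash
python3 -m pendant '[[70,0,0,0,0],[70,0,0,0,0],[94,0,0,0,0],[94,0,0,0,0],[94,0,0,0,0],[94,0,0,0,0]]'
python3 -m pendant '[[94,0,0,-15,0],[94,0,0,-50,0],[94,0,0,-90,0],[94,0,0,-130,0],[94,0,0,-170,0],[94,0,0,-210,0],[94,0,0,-230,0],[94,0,0,-230,0],[94,0,0,-230,0]]'
python3 near.py dp2 584.8 -41.6 180 58 80 wrist;python3 near.py dp2 584.8 -41.6 48 20 45 wrist; python3 go.py 470 402 230 -7
```

```text
clock: 34.48
position: [583.9, -41.1, -8.1]
tcp_rot: [-1.834, -2.55, 0.0]
contact_force: [-0.8, 0.5, -0.0]
finger_gap: 92.4
gripper_force: 0.0
clock: 35.23
position: [584.3, -41.3, 222.9]
tcp_rot: [1.834, 2.549, 0.001]
contact_force: [-0.4, -0.3, -1.2]
finger_gap: 94.2
gripper_force: 0.0
wrist n 2551 rect [563.6, 24.1, 150.2, 26.3, 18.5] mean [563.6  24.3  68.4] z5,50,95 [67.1 68.4 69.6] px [254. 123.]
wrist n 1471 rect [606.9, -108.4, 99.8, 28.5, 18.4] mean [ 606.6 -107.    67.7] z5,50,95 [63.  68.2 69.4] px [253. 224.]
wrist bench z 0.4
wrist n 384 rect [583.9, -40.7, 60.7, 60.1, -69.9] mean [585.5 -43.   31.5] z5,50,95 [21.7 33.7 35.3] px [254. 173.]
wrist bench z 1.0
t 35.33 pos [583.4 -41.3 220.9] yaw 108.5 tilt [-0.001  0.   ] gap 94.2 q7 0.14 F [ 0.6 -1.1 -0.7]
shift [456.3  33.4  -8.9] turn -1.125 alt 2.017
```

View pics/dp2_wrist.png

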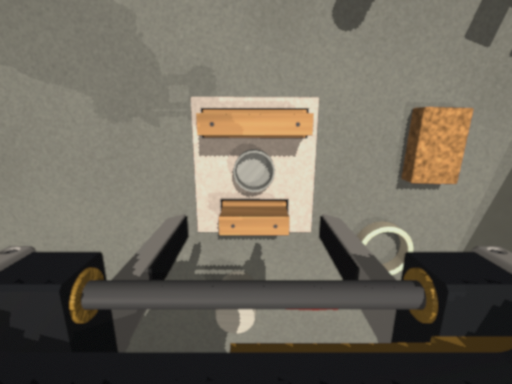

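The picture shows the dish at (254,172), centred between the long bearer (255,123) and the short one (254,222), and all of them measure in place. Next is the grating.

```bash
python3 -m pendant '[[94,30,3,-9,-0.1],[94,70,6,-9,-0.2],[94,110,9,-9,-0.3],[94,150,12,-9,-0.4],[94,190,15,-9,-0.5],[94,230,18,-9,-0.6],[94,270,21,-9,-0.7],[94,310,24,-9,-0.8],[94,350,27,-9,-0.92],[94,390,30,-9,-1.04],[94,425,32,-9,-1.125],[94,450,33,-9,-1.125]]'
python3 -m pendant '[[94,2,3,0,0],[94,2,3,0,0],[94,2,3,0,0]]'
python3 near.py gr 470 404 120 7 30 wrist,top,scene; python3 go.py 470.5 405 -18.5 172.8
```

```text
clock: 36.33
position: [469.9, 398.7, 229.4]
tcp_rot: [-0.178, -3.134, 0.0]
contact_force: [0.5, 0.1, 0.4]
finger_gap: 94.0
gripper_force: 0.0
clock: 36.58
position: [470.4, 398.5, 229.9]
tcp_rot: [-0.192, -3.135, 0.002]
contact_force: [1.2, -1.5, 0.4]
finger_gap: 94.1
gripper_force: 0.0
wrist n 3794 rect [470.7, 402.7, 198.8, 64.1, -7.0] mean [466.7 403.2  14.3] z5,50,95 [12.5 14.4 15.8] px [256. 165.]
wrist bench z 0.4
top n 198 rect [548.4, 391.7, 64.4, 39.9, 82.0] mean [550.6 385.8  12.9] z5,50,95 [ 8.1 13.1 17. ] px [ 94. 181.]
top bench z -0.5
scene n 703 rect [472.3, 405.4, 202.6, 64.4, -6.9] mean [477.1 405.2  12.2] z5,50,95 [ 8.  12.3 16.1] px [381. 209.]
scene bench z -1.2
t 36.73 pos [471.3 397.8 230.6] yaw 172.9 tilt [-0.    -0.001] gap 93.9 q7 0.35 F [ 0.4 -0.1  0.8]
shift [  1.6   7.2 249.1] turn 0.002 alt -3.14
```

View pics/gr_wrist.png

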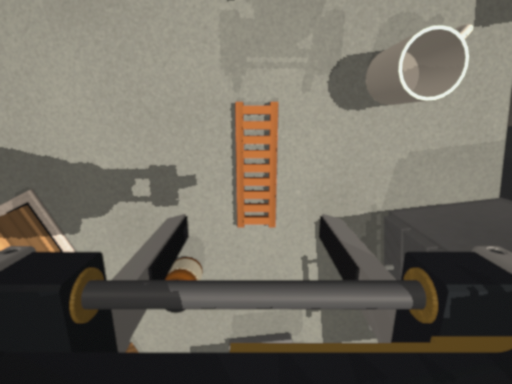

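```bash
python3 -m pendant '[[94,1.2,5,40,0],[94,1.2,5,80,0],[94,1.2,5,120,0],[94,1.2,5,160,0],[94,1.2,5,195,0],[94,1.2,5,220,0],[94,1.2,5,238,0],[94,1.2,5,244,0],[94,1.2,5,244,0],[94,1.2,5,244,0]]';python3 go.py 470.7 402.9 -17 173
```

```text
clock: 37.57
position: [470.5, 404.3, -12.1]
tcp_rot: [0.193, 3.135, 0.001]
contact_force: [1.0, 0.0, 0.4]
finger_gap: 94.0
gripper_force: 0.0
t 37.57 pos [470.5 404.3 -12.1] yaw 173.0 tilt [0.001 0.001] gap 94.0 q7 0.17 F [1.  0.  0.4]
shift [-0.4 -1.3  4.9] turn -0.001 alt 3.141
```

```bash
python3 -m pendant '[[94,-0.4,-1,3,0],[94,-0.4,-1,5,0],[94,-0.4,-1,5,0]]'
python3 -m pendant '[[50,0,0,0,0],[50,0,0,0,0],[50,0,0,0,0],[50,0,0,0,0],[50,0,0,0,0],[50,0,0,0,0],[50,0,0,0,0],[50,0,0,0,0]]'
python3 -m pendant '[[50,0,0,-10,0],[50,0,0,-30,0],[50,0,0,-65,0],[50,0,0,-100,0],[50,0,0,-140,0],[50,0,0,-170,0],[50,0,0,-170,0],[50,0,0,-170,0]]'
python3 held.py -100 100 31; python3 near.py gh 470.7 402.9 115 110 200 wrist; python3 go.py 584.8 -42 150 108.4
```

```text
clock: 37.82
position: [470.5, 403.1, -17.6]
tcp_rot: [0.192, 3.135, 0.001]
contact_force: [0.1, 0.2, 0.3]
finger_gap: 94.3
gripper_force: 0.0
clock: 38.48
position: [470.1, 403.3, -18.0]
tcp_rot: [-0.192, -3.136, -0.0]
contact_force: [0.3, -1.0, 1.4]
finger_gap: 63.7
gripper_force: 30.0
clock: 39.15
position: [470.6, 403.6, 153.8]
tcp_rot: [0.192, 3.133, 0.002]
contact_force: [-0.1, -0.5, -2.1]
finger_gap: 63.7
gripper_force: 30.0
18810 x [-89.6  25.3  99.2] y [-30.7   0.5  30.8] z [24.3 32.2 33.3]
wrist n 17302 rect [440.0, 406.4, 138.9, 87.5, -7.2] mean [436.4 406.5 183.9] z5,50,95 [177.  184.4 185.7] px [253. 180.]
wrist n 2813 rect [545.3, 393.1, 64.0, 30.9, 83.1] mean [545.7 393.  183.4] z5,50,95 [176.  184.4 185.4] px [253. 326.]
wrist bench z 0.4
t 39.25 pos [469.9 402.6 151.2] yaw 173.0 tilt [-0.001 -0.001] gap 63.9 q7 0.29 F [-0.2  0.3 -2.2]
shift [-168.3 -427.3    1.6] turn 1.128 alt -2.014
```

Grating held centrally and level. I'm carrying it to the stand.

```bash
python3 -m pendant '[[50,-10,-25,0,0],[50,-24,-60,0,0.1],[50,-38,-97,0,0.2],[50,-53,-134,0,0.3],[50,-67,-171,0,0.4],[50,-82,-208,0,0.5],[50,-96,-245,0,0.6],[50,-111,-282,0,0.7],[50,-126,-319,0,0.8],[50,-140,-356,0,0.9],[50,-154,-390,0,1.0],[50,-164,-416,0,1.1]]'
python3 -m pendant '[[50,0,0,0,0.03],[50,0,0,0,0.03],[50,0,0,0,0.03]]'; python3 go.py 584.8 -41.8 50 108.4
```

```text
clock: 40.25
position: [581.8, -33.4, 150.4]
tcp_rot: [-1.811, -2.565, 0.003]
contact_force: [-0.3, -0.2, -1.4]
finger_gap: 63.9
gripper_force: 30.0
clock: 40.5
position: [581.5, -28.9, 150.9]
tcp_rot: [-1.837, -2.546, 0.001]
contact_force: [-0.4, 1.2, -0.7]
finger_gap: 63.6
gripper_force: 30.0
t 40.5 pos [581.5 -28.9 150.9] yaw 108.4 tilt [-0.002  0.001] gap 63.6 q7 0.07 F [-0.4  1.2 -0.7]
shift [-13.4  -0.8 100.9] turn -0.0 alt 3.141
```

```bash
python3 -m pendant '[[50,-13.4,-0.8,15,0],[50,-13.4,-0.8,45,0],[50,-13.4,-0.8,70,0],[50,-13.4,-0.8,85,0],[50,-13.4,-0.8,93,0],[50,-13.4,-0.8,93,0],[50,-13.4,-0.8,93,0],[50,-13.4,-0.8,93,0]]'; python3 held.py 20 45 31;  python3 go.py 584.8 -41.8 50 108.4
```

```text
clock: 41.17
position: [586.3, -42.4, 59.8]
tcp_rot: [1.839, 2.546, 0.001]
contact_force: [0.2, -1.2, -0.2]
finger_gap: 63.8
gripper_force: 30.0
18720 x [-89.8  25.1  99. ] y [-30.7  -0.1  30.8] z [24.6 32.2 33.2]
t 41.22 pos [586.3 -42.5  60. ] yaw 108.3 tilt [ 0.001 -0.   ] gap 63.4 q7 0.03 F [ 0.3  0.9 -0.6]
shift [ 1.2 -1.2 10. ] turn -0.002 alt 3.14
```

```bash
python3 -m pendant '[[50,1,-1,4,-0.002],[50,1,-1,7,-0.002],[50,1,-1,8,-0.002],[50,1,-1,8,-0.002],[50,1,-1,8,-0.002]]'
python3 -m pendant '[[50,0,0,0.7,0],[50,0,0,1.4,0],[50,0,0,1.4,0],[50,0,0,1.4,0]]'; python3 go.py 584.8 -41.8 50 108.4
```

```text
clock: 41.63
position: [584.4, -42.0, 50.9]
tcp_rot: [-1.838, -2.548, 0.0]
contact_force: [0.0, -0.5, -1.6]
finger_gap: 63.9
gripper_force: 30.0
clock: 41.97
position: [584.6, -42.0, 50.0]
tcp_rot: [1.838, 2.547, -0.0]
contact_force: [-2.9, -0.1, 6.7]
finger_gap: 63.5
gripper_force: 30.0
t 41.97 pos [584.6 -42.   50. ] yaw 108.4 tilt [ 0. -0.] gap 63.5 q7 0.02 F [-2.9 -0.1  6.7]
shift [ 0.1  0.3 -0. ] turn -0.0 alt 3.141
```

Contact. I'm releasing and checking.

```bash
python3 -m pendant '[[70,0,0,0,0],[70,0,0,0,0],[94,0,0,0,0],[94,0,0,0,0],[94,0,0,0,0],[94,0,0,0,0]]'
python3 -m pendant '[[94,0,0,-10,0],[94,0,0,-40,0],[94,0,0,-80,0],[94,0,0,-120,0],[94,0,0,-160,0],[94,0,0,-175,0],[94,0,0,-175,0],[94,0,0,-175,0]]'
python3 near.py gp 584.8 -41.8 120 74 95 wrist; python3 near.py gp 584.8 -41.8 180 58 72 wrist,scene; python3 go.py 420.7 -395 140 108.4
```

```text
clock: 42.47
position: [584.4, -42.0, 49.5]
tcp_rot: [-1.838, -2.547, 0.0]
contact_force: [-0.2, -0.5, -0.1]
finger_gap: 92.4
gripper_force: 0.0
clock: 43.13
position: [584.7, -42.0, 225.9]
tcp_rot: [1.837, 2.546, 0.001]
contact_force: [-0.0, -0.4, -0.6]
finger_gap: 94.1
gripper_force: 0.0
wrist n 5576 rect [585.0, -42.3, 198.8, 64.2, -71.7] mean [583.5 -37.7  82. ] z5,50,95 [80.  82.3 83.5] px [253. 173.]
wrist bench z 0.4
wrist n 695 rect [512.2, 6.5, 41.3, 26.4, 18.3] mean [512.2   6.6  68.4] z5,50,95 [67.1 68.4 69.6] px [212. 124.]
wrist n 749 rect [615.0, 41.2, 42.3, 27.7, 18.4] mean [614.6  41.3  68.4] z5,50,95 [67.1 68.3 69.8] px [296. 123.]
wrist n 253 rect [560.7, 30.6, 39.8, 8.7, 18.3] mean [560.8  30.6  68.4] z5,50,95 [67.1 68.4 69.9] px [254. 117.]
wrist n 92 rect [567.3, 12.2, 39.2, 2.7, 18.3] mean [567.2  12.2  68.3] z5,50,95 [67.  68.3 69.6] px [254. 133.]
wrist n 246 rect [567.4, -121.4, 28.7, 16.1, -73.0] mean [ 567.1 -119.9   67.7] z5,50,95 [62.7 68.2 69.6] px [225. 223.]
wrist n 239 rect [646.6, -95.2, 28.4, 16.6, -75.1] mean [646.1 -94.   67.6] z5,50,95 [62.3 68.2 69.5] px [283. 223.]
wrist n 119 rect [603.6, -97.3, 39.5, 5.6, 19.4] mean [603.7 -97.3  68.3] z5,50,95 [66.5 68.3 70. ] px [254. 217.]
wrist n 111 rect [609.9, -118.5, 38.7, 4.4, 18.5] mean [ 609.9 -118.8   69. ] z5,50,95 [67.2 68.6 71.5] px [253. 232.]
wrist bench z 0.4
scene n 115 rect [614.7, 41.9, 48.7, 33.2, 18.1] mean [614.3  43.4  66.5] z5,50,95 [62.3 66.6 70.5] px [271. 209.]
scene n 62 rect [646.7, -98.5, 42.4, 24.2, -73.1] mean [646.4 -94.   66.9] z5,50,95 [61.5 67.2 70.9] px [228. 209.]
scene bench z -0.8
t 43.28 pos [583.8 -42.  223.7] yaw 108.4 tilt [-0.002  0.   ] gap 93.8 q7 0.13 F [-0.5  0.1  0.4]
shift [-283.6 -266.    83.9] turn -0.0 alt 3.141
```

View pics/gp_wrist.png

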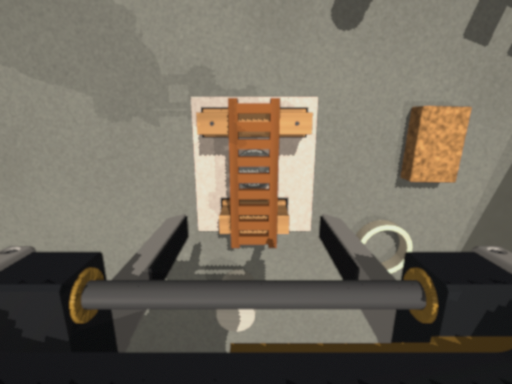

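The picture shows the grating at (253,173), level at 82 mm and centred over the dish and bearers. Next is the finial, with the true fingertip offset: belly grasp at TCP z = 17.

```bash
python3 -m pendant '[[94,-25,-23,0,0],[94,-54,-51,0,0],[94,-83,-78,0,0],[94,-112,-105,0,0],[94,-141,-132,0,0],[94,-170,-159,0,0],[94,-199,-187,10,0],[94,-228,-214,30,0],[94,-255,-239,50,0],[94,-275,-258,70,0],[94,-283.5,-266,84,0],[94,-283.5,-266,84,0]]'
python3 -m pendant '[[94,0,0,0,0],[94,0,0,0,0],[94,0,0,0,0]]'; python3 near.py fi3 420 -393 45 67 100 wrist; python3 go.py 420.7 -395.2 17 108.4
```

```text
clock: 44.28
position: [417.9, -396.3, 136.5]
tcp_rot: [-1.84, -2.539, -0.001]
contact_force: [-0.4, 0.0, -0.8]
finger_gap: 94.1
gripper_force: 0.0
clock: 44.53
position: [422.6, -393.8, 141.4]
tcp_rot: [1.835, 2.549, 0.0]
contact_force: [-0.5, 0.5, 0.4]
finger_gap: 94.1
gripper_force: 0.0
wrist n 988 rect [420.1, -395.1, 38.4, 37.1, -70.6] mean [ 419.4 -392.7   76.6] z5,50,95 [67.8 74.2 90.4] px [250. 192.]
wrist bench z 0.3
t 44.58 pos [ 422.5 -394.   141.4] yaw 108.5 tilt [ 0.001 -0.001] gap 94.1 q7 0.83 F [-1.3  0.4 -0.3]
shift [ -0.5  -2.2 124.4] turn 0.001 alt -3.14
```

```bash
python3 -m pendant '[[94,-0.8,-2.2,35,0],[94,-0.8,-2.2,70,0],[94,-0.8,-2.2,100,0],[94,-0.8,-2.2,117,0],[94,-0.8,-2.2,124,0],[94,-0.8,-2.2,124,0],[94,-0.8,-2.2,124,0]]'
python3 -m pendant '[[30,0,0,0,0],[30,0,0,0,0],[30,0,0,0,0],[30,0,0,0,0],[30,0,0,0,0],[30,0,0,0,0],[30,0,0,0,0],[30,0,0,0,0],[30,0,0,0,0],[30,0,0,0,0],[30,0,0,0,0]]'; python3 go.py 420.3 -395.2 17 108.4
```

```text
clock: 45.17
position: [420.4, -396.3, 17.7]
tcp_rot: [1.837, 2.547, -0.0]
contact_force: [0.8, -0.4, 0.2]
finger_gap: 94.0
gripper_force: 0.0
clock: 46.08
position: [419.5, -396.3, 16.5]
tcp_rot: [-1.838, -2.548, -0.0]
contact_force: [0.3, 0.6, -0.2]
finger_gap: 39.0
gripper_force: 30.0
t 46.08 pos [ 419.5 -396.3   16.5] yaw 108.4 tilt [-0.  0.] gap 39.0 q7 0.75 F [ 0.3  0.6 -0.2]
shift [ 0.8  1.1 -0.5] turn -0.0 alt 3.141
```

```bash
python3 -m pendant '[[30,0,0,-10,0],[30,0,0,-40,0],[30,0,0,-80,0],[30,0,0,-115,0],[30,0,0,-145,0],[30,0,0,-155,0],[30,0,0,-155,0],[30,0,0,-155,0]]'; python3 held.py 40 85 25; python3 go.py 585 -42.3 165 108.4
```

```text
clock: 46.75
position: [419.2, -396.3, 171.2]
tcp_rot: [-1.838, -2.547, 0.0]
contact_force: [-0.4, 0.7, -1.5]
finger_gap: 39.2
gripper_force: 30.0
4612 x [-14.7   7.6  20.5] y [-24.6  -0.1  24.7] z [45.6 59.2 78.9]
t 46.8 pos [ 418.8 -396.   170.3] yaw 108.4 tilt [-0.001  0.001] gap 39.2 q7 0.85 F [ 0.5 -0.2 -1.2]
shift [283.3 269.1   5.5] turn -0.001 alt 3.141
```

```bash
python3 -m pendant '[[30,18,17,0,0],[30,45,43,0,0],[30,74,70,0,0],[30,103,98,0,0],[30,132,125,0,0],[30,161,153,0,0],[30,190,180,0,0],[30,217,206,0,0],[30,243,231,0,0],[30,264,251,0,0],[30,277,263,0,0],[30,282.5,269,0,0]]'
python3 -m pendant '[[30,0,0,0,0],[30,0,0,0,0],[30,0,0,15,0],[30,0,0,35,0],[30,0,0,52,0],[30,0,0,57,0],[30,0,0,57,0],[30,0,0,57,0],[30,0,0,57,0]]'; python3 go.py 585 -42.3 98.5 108.4
```

```text
clock: 47.8
position: [585.5, -40.1, 169.7]
tcp_rot: [-1.832, -2.548, 0.0]
contact_force: [-0.6, 0.6, -1.3]
finger_gap: 39.1
gripper_force: 30.0
clock: 48.55
position: [586.2, -44.0, 115.6]
tcp_rot: [1.839, 2.546, 0.001]
contact_force: [-0.7, 0.4, -0.0]
finger_gap: 39.2
gripper_force: 30.0
t 48.55 pos [586.2 -44.  115.6] yaw 108.3 tilt [ 0.001 -0.   ] gap 39.2 q7 0.07 F [-0.7  0.4 -0. ]
shift [ 2.  -0.6 17.1] turn -0.001 alt 3.14
```

```bash
python3 -m pendant '[[30,1.2,-0.6,8,0],[30,1.2,-0.6,13,0],[30,1.2,-0.6,15,0],[30,1.2,-0.6,15,0],[30,1.2,-0.6,15,0]]'; python3 go.py 585 -42.3 98.5 108.4; python3 -m pendant '[[30,0,0,0.8,0],[30,0,0,1.6,0],[30,0,0,1.6,0],[30,0,0,1.6,0]]'; python3 go.py 585 -42.3 98.5 108.4
```

```text
clock: 48.97
position: [584.8, -42.4, 99.4]
tcp_rot: [-1.838, -2.547, 0.0]
contact_force: [0.2, 0.1, -1.0]
finger_gap: 39.0
gripper_force: 30.0
t 48.97 pos [584.8 -42.4  99.4] yaw 108.4 tilt [-0.  0.] gap 39.0 q7 0.06 F [ 0.2  0.1 -1. ]
shift [0.  0.3 0.9] turn -0.0 alt 3.141
clock: 49.3
position: [585.1, -42.5, 98.4]
tcp_rot: [1.838, 2.547, 0.0]
contact_force: [-1.2, 0.2, 4.3]
finger_gap: 39.0
gripper_force: 30.0
t 49.3 pos [585.1 -42.5  98.4] yaw 108.4 tilt [ 0.001 -0.   ] gap 39.0 q7 0.06 F [-1.2  0.2  4.3]
shift [ 0.2 -0.1 -0.1] turn -0.0 alt 3.141
```

Contact. I'm releasing gently, rising well clear and checking.

```bash
python3 -m pendant '[[50,0,0,0,0],[50,0,0,0,0],[80,0,0,0,0],[80,0,0,0,0],[94,0,0,0,0],[94,0,0,0,0],[94,0,0,0,0],[94,0,0,0,0]]'
python3 -m pendant '[[94,0,0,-10,0],[94,0,0,-40,0],[94,0,0,-80,0],[94,0,0,-120,0],[94,0,0,-150,0],[94,0,0,-165,0],[94,0,0,-165,0],[94,0,0,-165,0]]'
python3 near.py en 585 -42.3 45 155 190 wrist; python3 near.py en 585 -42.3 45 84 97 wrist; python3 near.py en 585 -42.3 120 78 84 wrist,scene; python3 near.py en2 626 -250 45 70 95 wrist,scene;  python3 near.py en2 638 258 45 70 95 scene
```

```text
clock: 49.97
position: [584.8, -42.5, 97.9]
tcp_rot: [-1.838, -2.548, -0.0]
contact_force: [-0.2, 0.3, 0.5]
finger_gap: 86.5
gripper_force: 0.0
clock: 50.63
position: [585.0, -42.5, 263.9]
tcp_rot: [1.837, 2.546, 0.001]
contact_force: [0.1, -0.4, -0.2]
finger_gap: 94.4
gripper_force: 0.0
wrist n 443 rect [585.7, -41.4, 28.7, 28.2, -83.6] mean [585.1 -39.7 163.4] z5,50,95 [155.4 160.8 173. ] px [254. 183.]
wrist bench z 1.3
wrist n 226 rect [582.9, -33.4, 50.6, 34.2, 16.7] mean [580.8 -28.5  94.8] z5,50,95 [89.7 95.3 96.9] px [254. 164.]
wrist bench z 1.4
wrist n 3599 rect [584.9, -42.0, 198.5, 64.1, -71.7] mean [582.5 -35.7  82.3] z5,50,95 [80.9 82.3 83.5] px [254. 166.]
wrist bench z 0.4
scene n 465 rect [586.3, -38.3, 198.7, 68.8, -72.2] mean [589.8 -38.2  80.8] z5,50,95 [78.6 80.7 83.2] px [249. 197.]
scene bench z -0.6
wrist n 83 rect [633.6, -275.4, 38.4, 9.5, 19.7] mean [ 633.3 -274.6   80.2] z5,50,95 [78.9 80.1 81.4] px [238. 311.]
wrist bench z 0.3
scene n 215 rect [627.2, -249.2, 57.2, 56.5, 50.2] mean [ 629.3 -247.6   77.9] z5,50,95 [71.1 78.4 81.8] px [185. 195.]
scene bench z -0.9
scene n 183 rect [641.5, 260.3, 46.1, 45.9, 0.9] mean [644.5 260.6  82.3] z5,50,95 [73.6 83.2 86.4] px [339. 226.]
scene bench z -1.1
```

View pics/en_scene.png

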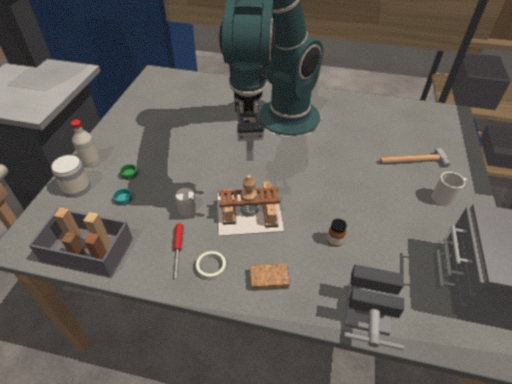

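The scene view shows the finial upright at (250,190) on the grating across both bearers, with the tin (186,203) and jar (338,232) where they were. I'm handing in.

```bash
python3 -c "
from plant import manip
print(manip.close_job())"
```

```text
the job is handed in; nothing more can be done
None
```

Job handed in at about 51 s with no verdict returned: final images show the bearers on their strips, the dish midway between them, the grating level and centred, the finial upright in the middle, and the tin and jar unmoved; the first dish and finial grasps missed harmlessly because the fingertips end about 31 mm short of the stated position.

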